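# Eject the castings and sort weighted from hollow

### The arm

A 6-joint arm with a two-finger parallel gripper is mounted at the origin on the work surface. World frame = base frame: x ahead of the robot, y to its left, z up, the work surface at z = 0. Lengths are in mm, angles in rad, forces in N, time in s.
With the tool pointing down it reaches from about 275 to 825 mm from the base axis. Payload 4.9 kg.
Tool frame: the origin (TCP) lies between the finger pads; the fingertips stand ahead of it and the grasp point (between the pads) lies 11 mm behind it (ctrl.tip_extent is the z of the fingertips in the tool frame, in mm); z points along the fingers, y is the line along which they close (so a half turn about z gives the same grasp; the last joint's range is limited). The gripper opens to 85 mm and grips with 20 to 120 N. Pads are 22 mm wide; open, the fingers measure 114 mm over their backs; the gripper's body (76 mm by 85 mm) begins 54 mm behind the grasp point. The pads swing forward as they close: fully open they stand 13 mm farther back than shut.
Start: joints at [-1.433, 0.326, -0.193, 1.052, 0, 1.437], TCP at [147.668, -529.823, 239.281] pointing down, gripper open.
Joint ranges: [-2.65, 2.65], [-0.97, 1.79], [-1.3, 1.35], [-1.93, 2.1], [-1.47, 1.37], [-3.14, 3.14]. Speed limits (rad/s): [2.57, 2.57, 3.14, 3.14, 3.14, 3.14].

### API

Orientations are given as a unit quaternion [x, y, z, w].
In Python, from bench import ctrl gives the robot as it stands.
- The arm moves only by the tool servo_tool, never from a script. Its argument "targets" is a list of rows, each a list of 7 numbers: the turn, a rotation vector about the tool's x, y, z in units of 6 degrees (1.0 is 6 degrees), then the shift along the tool's x, y, z in m, then the opening in per cent of the stroke, from 0 (shut) to 100 (fully open). In form: [[rx, ry, rz, dx, dy, dz, fingers], ...]. A call has 1 to 5 rows; each row shifts and turns the commanded pose from where the row before left it, along the tool's axes as they then stand; what a row does not reach is not made up. A row lasts 1/10 s, in which the tool goes at most 50 mm and 8.59 degrees, less where a joint would pass 70% of its speed; a pose out of reach is approached as far as the arm can. A call is refused whole if a number of a shift passes 0.05 or a number of a turn 1, either way. A call with a gripper value outside its range is refused whole. The fingers move at their own pace and stop on an object; the grip force is fixed at half the most. Time passes only in rows, so rows that do not move let the fingers close. It gives the time, the measured TCP pose, the force, the opening and the grip force at its end, in the units of the state.
- ctrl.get_obs(): the state, without advancing time (a new reading comes with each control period).
- ctrl.capture(name): name is "side" or "top"; returns (picture, depth): 420x560x3 uint8, red, green, blue; 420x560 float32, mm along the optical axis (not along the pixel's ray), 0 where there is no reading.
- ctrl.calibration(name): a dict with "mtx" (3x3 intrinsics, pixels), "position" and "orientation" of the camera in the world. Camera axes: x right, y down, z forward; pixel columns grow to the right and rows downward; lengths in mm; the calibration is good to about 2 mm. A picture is of the moment at which its call begins. calibration takes no time and is no camera call.
- ctrl.hand_in(): hands the job in; it is judged then, once.
The state is a dict: "time": time; "joint_positions": joint angles; "qvel": joint speeds; "tau": joint torques, N m; "eef_pos": TCP position; "tcp_rot": TCP orientation; "contact_force": force on the tool from outside, world axes, zero at the start; "ft_torque": the same for the moment, N m; "width": finger opening in mm; "gripper_force": force on a finger pad.
Only numpy, scipy, OpenCV 4.12 (cv2) and the standard library are available. Lean on these libraries where they do the work, as an engineer would, in place of code of your own. Each camera call takes 0.05 s, during which the arm holds its last target. There are 200 camera calls.

### The job

Unload the ejector rack: push each loaded nest's spring ejector right to its stop so that its casting slides out, and feel each casting's weight, since they all look the same. Stand the heavy, steel-cored castings (about 360 g) in the low steel tray and the light, hollow ones (about 110 g) in the wooden box, each flat on its base on the floor of its container, none stacked. Leave the other things on the table where they lie.

Things in the scene. Friction and masses are not known exactly. Their poses are not given: they have to be found in the camera images.
- rack: Dark metal ejector rack fixed to the table: base plate 8 mm thick, origin under it, plate x -60 to +165 mm, y -155 to +155 mm. Its x axis is the ejection direction, away from the robot, turned up to 7 degrees. Four nests 80 mm apart at y -120, -40, 40, 120 mm (nests 1 to 4), some empty, their rear at x 0. An ejected casting rests on the open plate, centre at x about 110 mm.
- nest1 (a point): Nest 1, the others alike: point on the plate's top under the centre of a seated casting (rack x 40 mm). Side walls 48 mm apart, rack x -12 to 80 mm, tops at z 60 mm, and two lips over x 0 to 40 mm (underside z 54 mm) stop it being gripped or lifted. Ejected, the casting has slid 69 mm, is clear of the lips with its last 10 mm between the walls, and lifts straight up.
- ejector1 (a joint): Spring ejector of nest 1 (y = -120 mm in the rack's frame): travel in m, 0 at rest, 0.070 at its hard stop, along the rack's +x. It needs about 3 N to start and 8 N at the stop, plus the casting's friction (up to 3 N), and springs back to 0 when let go.
- ejector2 (a joint): Spring ejector of nest 2 (y = -40 mm in the rack's frame): travel in m, 0 at rest, 0.070 at its hard stop, along the rack's +x. It needs about 3 N to start and 8 N at the stop, plus the casting's friction (up to 3 N), and springs back to 0 when let go.
- ejector3 (a joint): Spring ejector of nest 3 (y = +40 mm in the rack's frame): travel in m, 0 at rest, 0.070 at its hard stop, along the rack's +x. It needs about 3 N to start and 8 N at the stop, plus the casting's friction (up to 3 N), and springs back to 0 when let go.
- ejector4 (a joint): Spring ejector of nest 4 (y = +120 mm in the rack's frame): travel in m, 0 at rest, 0.070 at its hard stop, along the rack's +x. It needs about 3 N to start and 8 N at the stop, plus the casting's friction (up to 3 N), and springs back to 0 when let go.
- paddle1 (a point): Centre of the robot-side face of the bright aluminium paddle of ejector 1, the face to push along the rack's +x. The paddle is an upright plate 36 mm wide (y), 40 mm high (z 66 to 106 mm) and 8 mm thick, above all the rest of the rack; this point is at rack x -35 mm at rest and moves with the ejector.
- paddle2 (a point): Centre of the robot-side face of the bright aluminium paddle of ejector 2, the face to push along the rack's +x. The paddle is an upright plate 36 mm wide (y), 40 mm high (z 66 to 106 mm) and 8 mm thick, above all the rest of the rack; this point is at rack x -35 mm at rest and moves with the ejector.
- paddle3 (a point): Centre of the robot-side face of the bright aluminium paddle of ejector 3, the face to push along the rack's +x. The paddle is an upright plate 36 mm wide (y), 40 mm high (z 66 to 106 mm) and 8 mm thick, above all the rest of the rack; this point is at rack x -35 mm at rest and moves with the ejector.
- paddle4 (a point): Centre of the robot-side face of the bright aluminium paddle of ejector 4, the face to push along the rack's +x. The paddle is an upright plate 36 mm wide (y), 40 mm high (z 66 to 106 mm) and 8 mm thick, above all the rest of the rack; this point is at rack x -35 mm at rest and moves with the ejector.
- casting_a: Frosted casting with a hipped-roof top: base 80 mm (x) by 44 mm (y), upright sides to 28 mm, ridge at 44 mm along x. Origin at the centre of its base, z up. Either steel-cored, about 360 g, or hollow, about 110 g (each within 10 per cent), alike to the eye. It may be absent (None); three or four are present, in any nests.
- casting_b: Frosted casting with a hipped-roof top: base 80 mm (x) by 44 mm (y), upright sides to 28 mm, ridge at 44 mm along x. Origin at the centre of its base, z up. Either steel-cored, about 360 g, or hollow, about 110 g (each within 10 per cent), alike to the eye. It may be absent (None); three or four are present, in any nests.
- casting_c: Frosted casting with a hipped-roof top: base 80 mm (x) by 44 mm (y), upright sides to 28 mm, ridge at 44 mm along x. Origin at the centre of its base, z up. Either steel-cored, about 360 g, or hollow, about 110 g (each within 10 per cent), alike to the eye. It may be absent (None); three or four are present, in any nests.
- casting_d: Frosted casting with a hipped-roof top: base 80 mm (x) by 44 mm (y), upright sides to 28 mm, ridge at 44 mm along x. Origin at the centre of its base, z up. Either steel-cored, about 360 g, or hollow, about 110 g (each within 10 per cent), alike to the eye. It may be absent (None); three or four are present, in any nests.
- steel_tray: Low open tray of bare steel fixed to the table, for the heavy castings: outside 278 x 148 mm (x, y), 18 mm high, walls and floor 4 mm. Origin at the centre of its underside. It stands left or right of the rack. Two castings fit one behind the other along x with their long sides along x.
- wooden_box: Open plywood box fixed to the table, for the light castings: outside 286 x 156 mm (x, y), 45 mm high, walls and floor 8 mm. Origin at the centre of its underside. It stands on the other side of the rack. Two castings fit one behind the other along x with their long sides along x.
- sample: Bystander: square frosted pyramid, 90 x 90 mm, 46 mm high, beyond the rack; leave it. Origin at the centre of its base.
- pliers: Bystander: blue-handled pliers, about 190 mm long, lying beyond the rack; leave it.
- caliper: Bystander: steel caliper, 210 mm long, lying beyond the rack; leave it.
- cutter: Bystander: red box cutter, 150 mm long, lying to the robot's right; leave it.
- tape_roll: Bystander: roll of paper tape, 96 mm across, 24 mm high, lying to the robot's left; leave it.
- spray_bottle: Bystander: white spray bottle, 76 mm across, 240 mm high, standing far left; leave it.
Things that resemble listed ones, but are neither listed nor needed, are in the scene too. Leave any green or orange look-alike of the casting_c alone. What is shaped like the casting_b but orange is not meant.

How it is judged:
By the outcome, as a careful person would: the job done as asked, in the order asked, and still so for the second after the job is handed in, with the robot touching nothing.
Of casting_a, casting_b, casting_c, casting_d only 3 to 4 are there at a start; the rules pass over those that are not, and their reading is None.
At some moment in a run one of casting_a, casting_b, casting_c, casting_d may be knocked a few centimetres aside while the robot is not near it.
It also fails if it takes over 210 s, if anything falls off the work surface, if the arm or the gripper's body presses on something with over 40 N, if the wrist force passes 120 N, or if a joint passes its speed limit or range.

## Working session

There is one attempt and no reset: what is moved stays moved. The work goes in short steps, Python scripts to look and compute and a tool call to move; the robot and the scene stay as the last step left them, time stands still between calls to the robot, and variables do not carry over. Pictures are saved under pics/ and viewed, at most 14 in all, crops included, and the job is handed in when it is done.

Besides the shell and the picture viewer there is one more tool, called after "Emit:" by a JSON object that holds its "api" and its "payload". servo_tool: Moves the arm, as the interface text tells. Its arguments: {"type":"object","properties":{"targets":{"type":"array"}},"required":["targets"]}

```bash
ls; mkdir -p pics
python3 - <<'E'
from bench import ctrl
import cv2,numpy as np
np.set_printoptions(precision=3,suppress=True)
for n in ("top","side"):
    im,d=ctrl.capture(n); cv2.imwrite(f"pics/{n}0.png",im[:,:,::-1]); np.save(f"{n}_d.npy",d)
    print(ctrl.calibration(n), (d>0).mean())
o=ctrl.get_obs(); print(o, ctrl.tip_extent)
E
```

```text
pics
{'mtx': array([[456.916,   0.   , 286.934],
       [  0.   , 456.916, 210.723],
       [  0.   ,   0.   ,   1.   ]]), 'position': array([ 344.185,  101.525, 1458.374]), 'orientation': array([ 0.716, -0.695,  0.049, -0.046])} 0.9959608843537415
{'mtx': array([[539.429,   0.   , 283.857],
       [  0.   , 539.429, 216.231],
       [  0.   ,   0.   ,   1.   ]]), 'position': array([  78.339,  971.267, 1120.472]), 'orientation': array([-0.214,  0.903, -0.361,  0.094])} 0.995969387755102
{'time': 0.1, 'joint_positions': array([-1.433,  0.327, -0.193,  1.052,  0.   ,  1.437]), 'qvel': array([-0.001, -0.   ,  0.003,  0.001,  0.002, -0.001]), 'tau': array([  0.   , -44.424,  26.304,   0.008,  -0.   ,   0.   ]), 'eef_pos': array([ 147.613, -529.31 ,  238.577]), 'tcp_rot': array([ 0.991,  0.135,  0.   , -0.001]), 'contact_force': array([ 0.31 , -0.03 , -0.027]), 'ft_torque': array([ 0.015, -0.052,  0.041]), 'gripper_force': 0.0, 'width': 85.55113007248195} 8.0
```

View pics/top0.png

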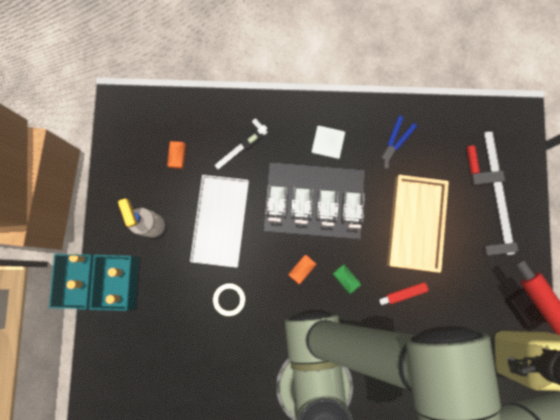

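View pics/side0.png

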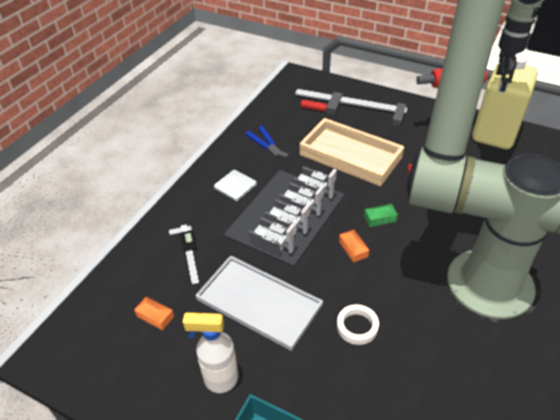

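The top view (up = +x, left = +y) shows the rack at about (315,200), the steel tray at (219,221) and the wooden box at (418,223). White items sit in up to four nests, at columns 277, 302, 328 and 353. Next I'll measure the rack, tray and box and take an enlarged crop.

```bash
cat > h.py <<'E'
from bench import ctrl
import cv2,numpy as np
from scipy.spatial.transform import Rotation as R
np.set_printoptions(precision=1,suppress=True)
def cap(n):
    im,d=ctrl.capture(n); c=ctrl.calibration(n); K=c["mtx"]
    v,u=np.mgrid[:420,:560]
    p=np.stack([(u-K[0,2])/K[0,0]*d,(v-K[1,2])/K[1,1]*d,d],-1)
    P=p@R.from_quat(c["orientation"]).as_matrix().T+c["position"]
    P[d==0]=np.nan
    return im,P
def rect(P,m):
    q=P[m][:,:2].astype(np.float32); q=q[np.isfinite(q).all(1)]
    return cv2.minAreaRect(q)
def big(m):
    n,l,s,_=cv2.connectedComponentsWithStats(m.astype(np.uint8)); return l==1+np.argmax(s[1:,4])
E
python3 - <<'E'
from h import *
im,P=cap("top"); Z=P[...,2]
cv2.imwrite("pics/t1.png",cv2.resize(im[150:250,180:460,::-1],None,fx=2.8,fy=2.8,interpolation=2))
print("table z",np.nanmedian(Z[300:330,150:200]))
def show(n,m): print(n,rect(P,m))
sub=np.zeros(Z.shape,bool); sub[165:280,180:255]=1
g=im.astype(int).max(2)>90
show("tray",big(sub&g))
sub[:]=0; sub[165:280,380:455]=1
show("box",big(sub&g))
sub[:]=0; sub[150:250,258:372]=1
show("rackplate",big(sub&(Z>4)))
show("paddletops",sub&(Z>95))
m=sub&(Z>85)
n,l,s,c=cv2.connectedComponentsWithStats(m.astype(np.uint8))
for i in range(1,n):
    q=P[l==i]; print(s[i],c[i],np.nanmean(q,0),np.nanmin(q,0),np.nanmax(q,0))
im2,P2=cap("side"); Z2=P2[...,2]
s2=np.zeros(Z.shape,bool); s2[165:262,222:350]=1
print("side rack",rect(P2,big(s2&(Z2>4))), "z table side",np.nanmedian(Z2[340:380,270:320]))
cv2.imwrite("pics/s1.png",cv2.resize(im2[155:265,215:355,::-1],None,fx=5,fy=5,interpolation=2))
E
```

```text
table z -0.3577399021257861
tray ((503.6263427734375, 313.6340026855469), (163.14971923828125, 293.1221008300781), 85.3028564453125)
box ((514.7945556640625, -326.8724060058594), (188.63644409179688, 310.6747131347656), 83.9210433959961)
rackplate ((576.7278442382812, 8.61761474609375), (325.8989562988281, 232.96734619140625), 87.57719421386719)
paddletops ((494.1938781738281, 17.828506469726562), (272.37933349609375, 8.796116828918457), 86.9696273803711)
[268 218  12   4  41] [273.9 219.2] [499.6 135.8 102.7] [495.5 120.6  87. ] [503.7 153.7 112.1]
[295 220  12   4  38] [300.5 221.3] [495.5  56.5 104.2] [491.4  40.1  88.4] [500.1  72.9 111.2]
[321 222  13   4  40] [327.  223.6] [491.1 -22.7 103.5] [487.  -40.6  85. ] [496.3  -5.  109.9]
[347 224  13   4  40] [353.2 225.7] [ 487.  -101.   103.4] [ 483.1 -118.3   86.3] [492.3 -84.9 110.3]
side rack ((578.336181640625, -21.363067626953125), (390.9592590332031, 231.15122985839844), 87.4369125366211) z table side 0.0655308213022181
```

View pics/t1.png

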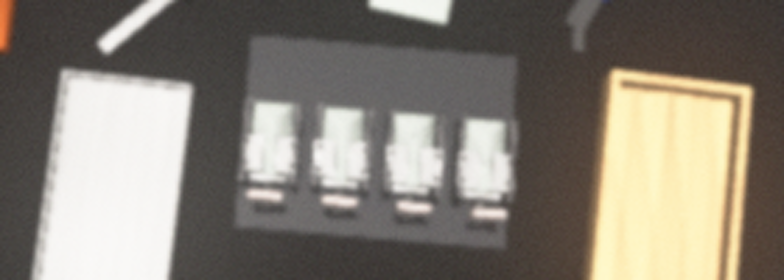

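View pics/s1.png

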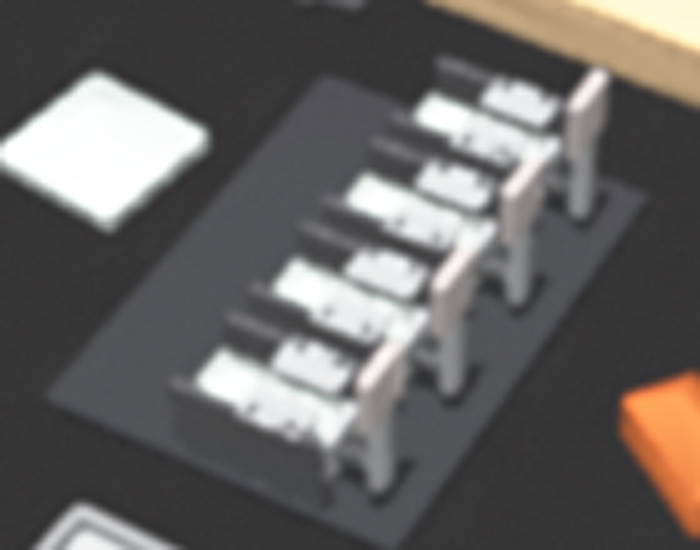

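Run:
```python
from h import *
im,P=cap("top"); Z=P[...,2]
s,Ps=cap("side"); Zs=Ps[...,2]
def stats(n,P,m,th):
    r=rect(P,m); q=P[m][:,:2]; q=q[np.isfinite(q).all(1)]; print(n,r,q.mean(0),len(q))
W=lambda P,x0,x1,y0,y1:(P[...,0]>x0)&(P[...,0]<x1)&(P[...,1]>y0)&(P[...,1]<y1)
for nm,I,PP in (("top",im,P),("side",s,Ps)):
    z=PP[...,2]; hsv=cv2.cvtColor(I,cv2.COLOR_RGB2HSV)
    stats(nm+" box rim",PP,W(PP,300,720,-440,-220)&(z>36)&(z<50),0)
    stats(nm+" box floor",PP,cv2.erode((W(PP,340,690,-440,-220)&(z>3)&(z<14)&(hsv[...,2]>120)&(hsv[...,1]>40)).astype(np.uint8),np.ones((3,3)))>0,0)
    stats(nm+" tray floor",PP,big(W(PP,300,720,200,430)&(abs(z-4)<5)&(hsv[...,2]>125)),0)
    stats(nm+" tray rim",PP,W(PP,340,670,220,410)&(z>13)&(z<24),0)
    stats(nm+" paddles",PP,W(PP,460,520,-140,180)&(z>70)&(z<112),0)
    # castings: bright, z 30-58 ; per nest
    m=W(PP,525,620,-160,180)&(z>30)&(z<58)&(I.min(2)>150)
    stats(nm+" castings",PP,m,0)
    # bystanders white pyramid
    stats(nm+" plate",PP,W(PP,440,720,-165,190)&(abs(z-8)<3.5)&(I.max(2)>55)&(I.max(2)<130),0)
```

```text
top box rim ((510.0596008300781, -313.84271240234375), (159.69554138183594, 286.79791259765625), 84.22174835205078) [ 511.3 -316.8] 843
top box floor ((510.9139404296875, -318.88873291015625), (127.4904556274414, 262.12994384765625), 84.05586242675781) [ 506.5 -317.5] 1347
top tray floor ((503.0267333984375, 313.6978759765625), (139.9143829345703, 270.83355712890625), 85.10111999511719) [501.5 313.8] 3269
top tray rim ((502.43890380859375, 312.38116455078125), (149.20713806152344, 278.1642150878906), 85.15324401855469) [501.6 316.6] 365
top paddles ((493.8453674316406, 17.442604064941406), (272.9078063964844, 8.335457801818848), 86.97367858886719) [492.8  15.1] 186
top castings ((568.2200317382812, 11.08184814453125), (292.15924072265625, 86.72615051269531), 89.72268676757812) [568.4  19.4] 1105
top plate ((580.0337524414062, 12.940582275390625), (352.6276550292969, 279.8060607910156), 89.99995422363281) [588.6  13.8] 3043
side box rim ((512.0271606445312, -311.97222900390625), (169.37879943847656, 290.7152404785156), 84.16007995605469) [ 507.9 -307.9] 839
side box floor ((520.5032348632812, -307.4215087890625), (155.6361541748047, 246.00729370117188), 86.4986343383789) [ 511.  -344.7] 198
side tray floor ((505.9380798339844, 309.72259521484375), (138.2472686767578, 269.4584655761719), 85.1551513671875) [501.  311.6] 4699
side tray rim ((502.76470947265625, 314.86810302734375), (155.09237670898438, 281.10955810546875), 85.1335678100586) [496.3 318.9] 713
side paddles ((494.4466857910156, 20.104583740234375), (278.216796875, 10.882145881652832), 87.02487182617188) [493.8  31.6] 392
side castings ((566.7455444335938, 12.834304809570312), (299.931396484375, 87.01248168945312), 89.10858154296875) [562.1  33.2] 769
side plate ((577.9678955078125, 18.799240112304688), (318.0807800292969, 272.53717041015625), 86.57703399658203) [584.   32.3] 2502
```

Emit:
{"api": "servo_tool", "payload": {"targets": [[0, 0, 1, 0, 0, -0.03, 0], [0, 0, 1, 0, 0, -0.03, 0], [0, 0, 1, 0, 0, 0, 0], [0, 0, 0.09, 0, 0, 0, 0], [0, 0, 0, 0, 0, 0, 0]]}}

```text
time: 0.8
eef_pos: [147.6, -529.4, 298.7]
tcp_rot: [1.0, -0.025, -0.0, -0.0]
contact_force: [0.6, -1.0, -0.8]
width: 12.6
gripper_force: 0.0
```

Run:
```python
from h import *
o=ctrl.get_obs(); print(o["eef_pos"],R.from_quat(o["tcp_rot"]).as_matrix()[:,0]*1000,o["width"],ctrl.tip_extent)
```

```text
[ 147.6 -529.4  298.7] [998.8 -49.9  -0.2] 12.579680203108735 8.0
```

All four nests are loaded. The rack origin is about (525,16) with yaw −3°. The tray is at (503,313) with yaw −4.9°, and the box at (511,−313) with yaw −5.9°. Next I'll move behind paddle 1.

Emit:
{"api": "servo_tool", "payload": {"targets": [[0, 0, 0, 0.0232, -0.0371, 0, 0], [0, 0, 0, 0.0232, -0.0371, 0, 0], [0, 0, 0, 0.0232, -0.0371, 0, 0], [0, 0, 0, 0.0232, -0.0371, 0, 0], [0, 0, 0, 0.0232, -0.0371, 0, 0]]}}

```text
time: 1.3
eef_pos: [273.5, -348.6, 298.4]
tcp_rot: [1.0, -0.025, -0.0, -0.001]
contact_force: [1.7, -0.3, -0.2]
width: 0.2
gripper_force: 0.0
```

Emit:
{"api": "servo_tool", "payload": {"targets": [[0, 0, 0, 0.0232, -0.0371, 0, 0], [0, 0, 0, 0.0232, -0.0371, 0, 0], [0, 0, 0, 0.0232, -0.0371, 0, 0], [0, 0, 0, 0.0232, -0.0371, 0, 0], [0, 0, 0, 0.0232, -0.0371, 0, 0]]}}

```text
time: 1.8
eef_pos: [398.8, -169.4, 298.6]
tcp_rot: [1.0, -0.025, -0.001, -0.0]
contact_force: [0.2, -0.3, -0.7]
width: 0.1
gripper_force: 0.0
```

Emit:
{"api": "servo_tool", "payload": {"targets": [[0, 0, 0, 0.0232, -0.0371, 0, 0], [0, 0, 0, 0.0232, -0.0371, 0, 0], [0, 0, 0, 0, 0, 0.05, 0], [0, 0, 0, 0, 0, 0.05, 0], [0, 0, 0, 0, 0, 0.05, 0]]}}

```text
time: 2.3
eef_pos: [448.5, -98.7, 147.3]
tcp_rot: [1.0, -0.024, 0.0, 0.0]
contact_force: [0.6, -0.2, -0.3]
width: -0.2
gripper_force: 0.0
```

```bash
cat >> h.py <<'E'
EX=np.array([0.9986,-0.0523,0]); EY=np.array([0.0523,0.9986,0]); O=np.array([524.8,16.4,0])
def st():
    o=ctrl.get_obs(); p=o["eef_pos"]; M=R.from_quat(o["tcp_rot"]).as_matrix()
    d=p-O
    print("t",o["time"],"eef",p,"rack",np.array([d@EX,d@EY,p[2]]),"yaw",np.degrees(np.arctan2(M[1,0],M[0,0])),"tilt",M[:2,2]*1000,"F",o["contact_force"],"w",o["width"],"g",o["gripper_force"])
E
python3 -c "
from h import *
st()"
```

```text
t 2.3 eef [448.5 -98.7 147.3] rack [ -70.2 -119.   147.3] yaw -2.7656984350503517 tilt [ 0.2 -0.1] F [ 0.6 -0.2 -0.3] w -0.22680598259249046 g 0.0
```

Emit:
{"api": "servo_tool", "payload": {"targets": [[0, 0, 0, 0, 0.001, 0.04, 0], [0, 0, 0, 0, 0, 0.023, 0], [0, 0, 0, 0.02, 0, 0, 0], [0, 0, 0, 0.015, 0, 0, 0], [0, 0, 0, 0.015, 0, 0, 0]]}}

```text
time: 2.8
eef_pos: [494.1, -102.1, 83.7]
tcp_rot: [1.0, -0.025, -0.005, -0.001]
contact_force: [-9.2, 0.4, 1.0]
width: -0.3
gripper_force: 4.2
```

Emit:
{"api": "servo_tool", "payload": {"targets": [[0, 0, 0, 0.012, 0, 0, 0], [0, 0, 0, 0.01, 0, 0, 0], [0, 0, 0, 0.008, 0, 0, 0], [0, 0, 0, 0.006, 0, 0, 0], [0, 0, 0, 0, 0, 0, 0]]}}

```text
time: 3.3
eef_pos: [529.9, -104.1, 83.7]
tcp_rot: [1.0, -0.025, -0.005, -0.001]
contact_force: [-7.1, -0.2, -0.2]
width: 0.2
gripper_force: 3.5
```

```bash
python3 -c "
from h import *
st(); print(ctrl.tip_extent)"
```

```text
t 3.3 eef [ 529.9 -104.1   83.7] rack [  11.4 -120.    83.7] yaw -2.8709562475699983 tilt [-10.1   1.7] F [-7.1 -0.2 -0.2] w 0.1570086207787171 g 3.515957146883011
8.0
```

Emit:
{"api": "servo_tool", "payload": {"targets": [[0, 0, 0, 0.006, 0, 0, 0], [0, 0, 0, 0.005, 0, 0, 0], [0, 0, 0, 0, 0, 0, 0]]}}

```text
time: 3.6
eef_pos: [540.6, -104.6, 83.7]
tcp_rot: [1.0, -0.025, -0.005, -0.001]
contact_force: [-6.7, 0.7, -0.1]
width: 0.1
gripper_force: 3.9
```

Emit:
{"api": "servo_tool", "payload": {"targets": [[0, 0, 0, 0.004, 0, 0, 0], [0, 0, 0, 0.003, 0, 0, 0], [0, 0, 0, 0, 0, 0, 0]]}}

```text
time: 3.9
eef_pos: [542.3, -104.7, 83.7]
tcp_rot: [1.0, -0.025, -0.01, -0.0]
contact_force: [-22.0, -0.3, 14.0]
width: -0.2
gripper_force: 11.1
```

Emit:
{"api": "servo_tool", "payload": {"targets": [[0, 0, 0, 0.003, 0, 0, 0], [0, 0, 0, 0.002, 0, 0, 0], [0, 0, 0, 0, 0, 0, 0]]}}

```text
time: 4.2
eef_pos: [542.5, -104.7, 83.7]
tcp_rot: [1.0, -0.026, -0.014, -0.0]
contact_force: [-35.3, -0.4, 25.4]
width: -0.3
gripper_force: 18.0
```

```bash
python3 -c "
from h import *
st()"
```

```text
t 4.2 eef [ 542.5 -104.7   83.7] rack [  24.  -120.    83.7] yaw -2.9389149097492644 tilt [-28.9   0.9] F [-35.3  -0.4  25.4] w -0.29617535278154083 g 17.97454744577408
```

Emit:
{"api": "servo_tool", "payload": {"targets": [[0, 0, 0, -0.03, 0, 0, 0], [0, 0, 0, -0.03, 0, 0, 0], [0, 0, 0, -0.03, 0, -0.01, 0], [0, 0, 0, 0, 0, -0.05, 68], [0, 0, 0, 0.04, 0, -0.02, 68]]}}

```text
time: 4.7
eef_pos: [502.5, -102.6, 167.9]
tcp_rot: [1.0, -0.026, -0.002, -0.001]
contact_force: [1.8, -1.4, 0.9]
width: 28.4
gripper_force: 0.0
```

Emit:
{"api": "servo_tool", "payload": {"targets": [[0, 0, 0, 0.045, 0, 0, 68], [0, 0, 0, 0.04, 0, 0, 68], [0, 0, 0, 0.035, 0, 0, 68], [0, 0, 0, 0, 0, 0, 68], [0, 0, 0, 0, 0, 0, 68]]}}

```text
time: 5.2
eef_pos: [626.6, -109.5, 164.5]
tcp_rot: [1.0, -0.025, -0.002, -0.0]
contact_force: [-0.2, -0.2, 0.7]
width: 58.2
gripper_force: 0.0
```

Run:
```python
from h import *
st(); print(ctrl.tip_extent)
im,P=cap("side")
cv2.imwrite("pics/s2.png",cv2.resize(im[120:280,180:400,::-1],None,fx=3.5,fy=3.5,interpolation=2))
```

```text
t 5.2 eef [ 626.6 -109.5  164.5] rack [ 108.3 -120.4  164.5] yaw -2.8809238819724907 tilt [-3.1  0.8] F [-0.2 -0.2  0.7] w 58.198975690484644 g 0.0
8.0
```

View pics/s2.png

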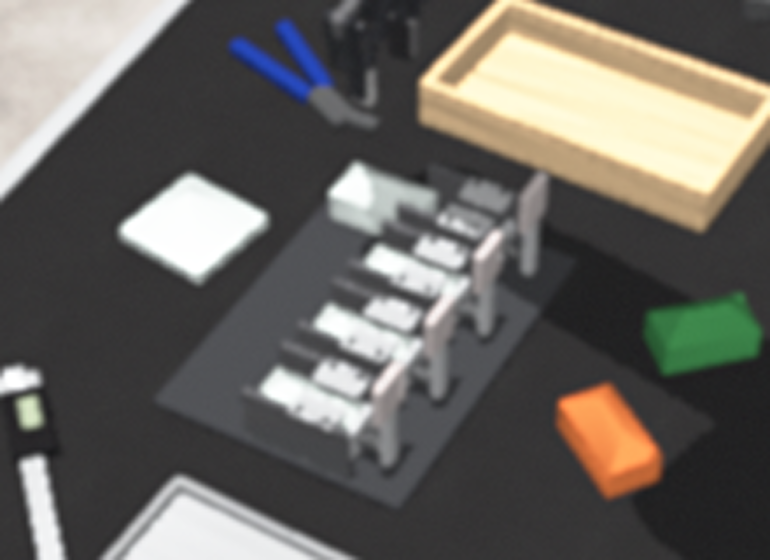

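The casting from nest 1 is fully ejected, at about crop pixel (380,200), and its paddle has sprung back. Next I'll descend and grip it.

Emit:
{"api": "servo_tool", "payload": {"targets": [[0, 0, 0, 0.001, 0, 0.05, 68], [0, 0, 0, 0, 0, 0.05, 68], [0, 0, 0, 0, 0, 0.03, 68], [0, 0, 0, 0, 0, 0.018, 68], [0, 0, 0, 0, 0, 0, 68]]}}

```text
time: 5.75
eef_pos: [624.2, -109.1, 15.3]
tcp_rot: [1.0, -0.026, -0.004, -0.001]
contact_force: [-0.5, -0.1, 0.1]
width: 58.2
gripper_force: 0.0
```

Emit:
{"api": "servo_tool", "payload": {"targets": [[0, 0, 0, 0, 0, 0, 30], [0, 0, 0, 0, 0, 0, 30], [0, 0, 0, 0, 0, 0, 30], [0, 0, 0, 0, 0, 0, 30], [0, 0, 0, 0, 0, 0, 30]]}}

```text
time: 6.25
eef_pos: [628.9, -110.1, 19.2]
tcp_rot: [1.0, -0.026, 0.001, 0.0]
contact_force: [-0.9, -0.2, 2.7]
width: 43.1
gripper_force: 63.3
```

```bash
python3 -c "
from h import *
st()"
```

```text
t 6.25 eef [ 628.9 -110.1   19.2] rack [ 110.6 -120.9   19.2] yaw -2.963124532340279 tilt [ 1.1 -0.3] F [-0.9 -0.2  2.7] w 43.08809733129225 g 63.27880382537842
```

Emit:
{"api": "servo_tool", "payload": {"targets": [[0, 0, 0, 0, 0, -0.02, 30], [0, 0, 0, 0, 0, -0.04, 30], [0, 0, 0, 0, 0, -0.04, 30], [0, 0, 0, 0, 0, 0, 30], [0, 0, 0, 0, 0, 0, 30]]}}

```text
time: 6.75
eef_pos: [629.1, -110.1, 119.2]
tcp_rot: [1.0, -0.026, 0.001, 0.0]
contact_force: [0.0, 0.0, -4.2]
width: 42.7
gripper_force: 62.8
```

Emit:
{"api": "servo_tool", "payload": {"targets": [[0, 0, 0, 0, 0, 0, 30], [0, 0, 0, 0, 0, 0, 30]]}}

```text
time: 6.95
eef_pos: [626.9, -109.5, 116.1]
tcp_rot: [1.0, -0.026, -0.002, -0.0]
contact_force: [-0.3, 0.2, -4.1]
width: 42.7
gripper_force: 62.7
```

Emit:
{"api": "servo_tool", "payload": {"targets": [[0, 0, 0, 0, 0, 0, 30], [0, 0, 0, 0, 0, 0, 30]]}}

```text
time: 7.15
eef_pos: [627.9, -109.8, 117.2]
tcp_rot: [1.0, -0.026, -0.001, -0.0]
contact_force: [0.1, -0.4, -3.0]
width: 42.9
gripper_force: 62.7
```

```bash
python3 -c "
from h import *
st()"
```

```text
t 7.15 eef [ 627.9 -109.8  117.2] rack [ 109.5 -120.6  117.2] yaw -2.968250843570773 tilt [-1.7  0.5] F [ 0.1 -0.4 -3. ] w 42.87370082002345 g 62.705122232437134
```

The weight reads about 3.8 N, so this casting is heavy and goes to the far slot of the steel tray.

Emit:
{"api": "servo_tool", "payload": {"targets": [[0, 0, 0, -0.003, -0.02, 0, 30], [0, 0, 0, -0.006, -0.04, 0, 30], [0, 0, 0, -0.006, -0.04, 0, 30], [0, 0, 0, -0.006, -0.04, 0, 30], [0, 0, 0, -0.006, -0.04, 0, 30]]}}

```text
time: 7.65
eef_pos: [609.5, 61.8, 118.1]
tcp_rot: [1.0, -0.013, -0.0, -0.006]
contact_force: [0.0, -0.8, -3.6]
width: 43.1
gripper_force: 62.6
```

Emit:
{"api": "servo_tool", "payload": {"targets": [[0, 0, 0, -0.006, -0.04, 0, 30], [0, 0, 0, -0.006, -0.04, 0, 30], [0, 0, 0, -0.006, -0.04, 0, 30], [0, 0, 0, -0.006, -0.04, 0, 30], [0, 0, 0, -0.006, -0.04, 0, 30]]}}

```text
time: 8.15
eef_pos: [579.0, 169.4, 126.3]
tcp_rot: [0.997, 0.061, -0.003, -0.041]
contact_force: [-0.4, 0.1, -3.3]
width: 42.7
gripper_force: 62.6
```

Emit:
{"api": "servo_tool", "payload": {"targets": [[0, 0, 0, -0.005, -0.033, 0, 30], [0, 0, 0.32, 0, 0, 0, 30], [0, 0, 0, 0, 0, 0, 30], [0, 0, 0, 0, 0, 0, 30]]}}

```text
time: 8.55
eef_pos: [574.1, 176.0, 128.9]
tcp_rot: [0.997, 0.063, -0.005, -0.05]
contact_force: [-0.5, 0.6, -3.3]
width: 43.2
gripper_force: 62.7
```

```bash
python3 -c "
from h import *
st()"
```

```text
t 8.55 eef [574.1 176.  128.9] rack [ 40.9 162.  128.9] yaw 7.206100559345315 tilt [-16.7  98.8] F [-0.5  0.6 -3.3] w 43.169492163742696 g 62.657936811447144
```

```bash
python3 -c "
from h import *
o=ctrl.get_obs(); np.set_printoptions(precision=3,suppress=True); print(o['joint_positions'],o['tau'],o['qvel'])"
```

```text
[ 0.125  0.505 -0.219  0.851  0.1    3.141] [  0.187 -53.148  24.888   0.062   0.418   0.   ] [-0.001  0.002  0.001 -0.     0.004  0.   ]
```

Joint 6 is at its limit, so I'll make a half turn (negative about tool z) while well above everything.

Emit:
{"api": "servo_tool", "payload": {"targets": [[0, 0, -1, 0, 0, -0.02, 30], [0, 0, -1, 0, 0, 0, 30], [0, 0, -1, 0, 0, 0, 30], [0, 0, -1, 0, 0, 0, 30], [0, 0, -1, 0, 0, 0, 30]]}}

```text
time: 9.05
eef_pos: [574.4, 174.0, 148.7]
tcp_rot: [0.946, 0.32, 0.008, -0.05]
contact_force: [0.4, -0.0, -3.7]
width: 42.9
gripper_force: 62.7
```

Emit:
{"api": "servo_tool", "payload": {"targets": [[0, 0, -1, 0, 0, 0, 30], [0, 0, -1, 0, 0, 0, 30], [0, 0, -1, 0, 0, 0, 30], [0, 0, -1, 0, 0, 0, 30], [0, 0, -1, 0, 0, 0, 30]]}}

```text
time: 9.55
eef_pos: [574.4, 173.9, 148.6]
tcp_rot: [0.831, 0.554, 0.02, -0.046]
contact_force: [0.2, -0.9, -3.9]
width: 42.7
gripper_force: 62.6
```

```bash
cat >> h.py <<'E'
def fix(yaw,x,y,z):
    "rotvec (units of 6 deg) and tool-frame shift (mm) to a vertical pose"
    o=ctrl.get_obs(); M=R.from_quat(o["tcp_rot"]); c,s=np.cos(np.radians(yaw)),np.sin(np.radians(yaw))
    T=R.from_matrix(np.array([[c,s,0],[s,-c,0],[0,0,-1]]))
    np.set_printoptions(precision=2,suppress=True)
    print("turn",np.degrees((M.inv()*T).as_rotvec())/6,"shift now",M.inv().apply(np.array([x,y,z])-o["eef_pos"]),"shift after turn",T.inv().apply(np.array([x,y,z])-o["eef_pos"]))
E
python3 -c "
from h import *
st(); print(ctrl.get_obs()['joint_positions']); fix(177,587,306,129)"
```

```text
t 9.55 eef [574.4 173.9 148.6] rack [ 41.3 159.9 148.6] yaw 67.2937310860488 tilt [-17.   98.9] F [ 0.2 -0.9 -3.9] w 42.73531899086623 g 62.633410692214966
[ 0.1  0.5 -0.2  0.9  0.1  2.1]
turn [  0.43  -1.04 -18.24] shift now [124.56 -37.7   32.36] shift after turn [ -5.63 132.54  19.61]
```

Emit:
{"api": "servo_tool", "payload": {"targets": [[0.024, -0.058, -0.995, 0, 0, 0, 30], [0.024, -0.058, -0.995, 0, 0, 0, 30], [0.024, -0.058, -0.995, 0, 0, 0, 30], [0.024, -0.058, -0.995, 0, 0, 0, 30], [0.024, -0.058, -0.995, 0, 0, 0, 30]]}}

```text
time: 10.05
eef_pos: [574.5, 174.0, 148.6]
tcp_rot: [0.66, 0.75, 0.016, -0.036]
contact_force: [-0.4, 0.3, -2.8]
width: 43.4
gripper_force: 62.6
```

Emit:
{"api": "servo_tool", "payload": {"targets": [[0.024, -0.058, -0.995, 0, 0, 0, 30], [0.024, -0.058, -0.995, 0, 0, 0, 30], [0.024, -0.058, -0.995, 0, 0, 0, 30], [0.024, -0.058, -0.995, 0, 0, 0, 30], [0.024, -0.058, -0.995, 0, 0, 0, 30]]}}

```text
time: 10.55
eef_pos: [574.4, 174.0, 148.6]
tcp_rot: [0.444, 0.896, 0.01, -0.024]
contact_force: [0.4, 0.7, -4.4]
width: 42.7
gripper_force: 62.6
```

Emit:
{"api": "servo_tool", "payload": {"targets": [[0.024, -0.058, -0.995, 0, 0, 0, 30], [0.024, -0.058, -0.995, 0, 0, 0, 30], [0.024, -0.058, -0.995, 0, 0, 0, 30], [0.024, -0.058, -0.995, 0, 0, 0, 30], [0.024, -0.058, -0.995, 0, 0, 0, 30]]}}

```text
time: 11.05
eef_pos: [574.4, 174.1, 148.6]
tcp_rot: [0.199, 0.98, 0.003, -0.01]
contact_force: [0.1, 0.5, -2.9]
width: 42.8
gripper_force: 62.6
```

Emit:
{"api": "servo_tool", "payload": {"targets": [[0.024, -0.058, -0.995, 0, 0, 0, 30], [0.024, -0.058, -0.995, 0, 0, 0, 30], [0.024, -0.058, -0.995, 0, 0, 0, 30], [0, 0, 0, 0, 0, 0, 30], [0, 0, 0, 0, 0, 0, 30]]}}

```text
time: 11.55
eef_pos: [574.3, 174.2, 148.7]
tcp_rot: [0.047, 0.999, -0.001, -0.001]
contact_force: [0.2, -0.4, -4.3]
width: 43.0
gripper_force: 62.6
```

```bash
python3 -c "
from h import *
st(); print(ctrl.get_obs()['joint_positions']); fix(175.1,587.4,305.7,100)"
```

```text
t 11.55 eef [574.3 174.2 148.7] rack [ 41.2 160.2 148.7] yaw 174.65169751995816 tilt [-2.1 -1.3] F [ 0.2 -0.4 -4.3] w 43.04639446237062 g 62.573193311691284
[ 0.2  0.5 -0.2  0.9 -0.   0.3]
turn [-0.01 -0.02 -0.07] shift now [ -0.87 132.22  48.46] shift after turn [ -1.81 132.13  48.66]
```

Emit:
{"api": "servo_tool", "payload": {"targets": [[0, 0, -0.07, -0.001, 0.03, 0, 30], [0, 0, 0, 0, 0.04, 0, 30], [0, 0, 0, 0, 0.04, 0, 30], [0, 0, 0, 0, 0.022, 0, 30], [0, 0, 0, 0, 0, 0.04, 30]]}}

```text
time: 12.05
eef_pos: [591.2, 311.2, 113.9]
tcp_rot: [0.041, 0.999, 0.003, 0.005]
contact_force: [1.8, 0.1, -3.2]
width: 43.0
gripper_force: 62.7
```

Emit:
{"api": "servo_tool", "payload": {"targets": [[0, 0, 0, 0, 0, 0.04, 30], [0, 0, 0, 0, 0, 0.035, 30], [0, 0, 0, 0, 0, 0.01, 30], [0, 0, 0, 0, 0, 0, 30], [0, 0, 0, 0, 0, 0, 30]]}}

```text
time: 12.55
eef_pos: [587.6, 306.1, 25.1]
tcp_rot: [0.042, 0.999, -0.0, 0.0]
contact_force: [0.2, -0.9, -3.4]
width: 43.0
gripper_force: 62.6
```

```bash
python3 -c "
from h import *
st(); print(ctrl.get_obs()['joint_positions']); fix(175.1,587.4,305.7,15.5)"
```

```text
t 12.55 eef [587.6 306.1  25.1] rack [ 47.6 292.5  25.1] yaw 175.17657741296017 tilt [ 0.3 -0.6] F [ 0.2 -0.9 -3.4] w 43.02192566901724 g 62.605884075164795
[ 0.4  0.7 -0.1  0.7 -0.   0.5]
turn [-0.01  0.    0.01] shift now [ 0.18 -0.37  9.62] shift after turn [ 0.18 -0.37  9.62]
```

Emit:
{"api": "servo_tool", "payload": {"targets": [[0, 0, 0, 0, 0, 0.005, 30], [0, 0, 0, 0, 0, 0.003, 30], [0, 0, 0, 0, 0, 0, 30]]}}

```text
time: 12.85
eef_pos: [586.4, 305.7, 16.0]
tcp_rot: [0.042, 0.999, -0.001, -0.001]
contact_force: [0.2, 0.1, -3.2]
width: 42.8
gripper_force: 62.7
```

Emit:
{"api": "servo_tool", "payload": {"targets": [[0, 0, 0, 0, 0, 0.0015, 30], [0, 0, 0, 0, 0, 0, 30]]}}

```text
time: 13.05
eef_pos: [586.5, 305.8, 15.3]
tcp_rot: [0.042, 0.999, -0.001, -0.0]
contact_force: [-2.2, -1.4, 5.0]
width: 42.9
gripper_force: 63.5
```

```bash
python3 -c "
from h import *
st()"
```

```text
t 13.05 eef [586.5 305.8  15.3] rack [ 46.5 292.2  15.3] yaw 175.22341678318887 tilt [-0.9 -1.2] F [-2.2 -1.4  5. ] w 42.9246201625837 g 63.486478328704834
```

Contact with the tray floor, so I'll release, rise and go behind paddle 4.

Emit:
{"api": "servo_tool", "payload": {"targets": [[0, 0, 0, 0, 0, 0, 75], [0, 0, 0, 0, 0, 0, 75], [0, 0, 0, 0, 0, 0, 75], [0, 0, 0, 0, 0, -0.04, 75], [0, 0, 0, 0, 0, -0.045, 75]]}}

```text
time: 13.55
eef_pos: [584.6, 305.1, 97.6]
tcp_rot: [0.042, 0.999, -0.002, -0.003]
contact_force: [0.5, -0.2, 0.9]
width: 64.1
gripper_force: 0.0
```

Emit:
{"api": "servo_tool", "payload": {"targets": [[0, 0, -0.29, 0, 0, -0.05, 0], [0, 0, 0, 0.0233, -0.0344, 0, 0], [0, 0, 0, 0.0233, -0.0344, 0, 0], [0, 0, 0, 0.0233, -0.0344, 0, 0], [0, 0, 0, 0.0233, -0.0344, 0, 0]]}}

```text
time: 14.05
eef_pos: [485.2, 172.4, 149.6]
tcp_rot: [0.026, 1.0, -0.001, -0.001]
contact_force: [0.5, -0.7, 0.6]
width: 0.2
gripper_force: 0.0
```

Emit:
{"api": "servo_tool", "payload": {"targets": [[0, 0, 0, 0.0233, -0.0344, 0, 0], [0, 0, 0, 0, 0, 0, 0], [0, 0, 0, 0, 0, 0, 0]]}}

```text
time: 14.35
eef_pos: [461.3, 139.9, 150.0]
tcp_rot: [0.027, 1.0, -0.001, -0.0]
contact_force: [0.8, 0.1, 0.4]
width: 0.3
gripper_force: 0.0
```

Run:
```python
from h import *
st(); fix(177,461.2,139.9,84)
im,P=cap("top")
cv2.imwrite("pics/t2.png",cv2.resize(im[100:300,160:460,::-1],None,fx=2.6,fy=2.6,interpolation=2))
```

```text
t 14.35 eef [461.3 139.9 150. ] rack [-69.9 120.  150. ] yaw 176.88299844492167 tilt [-0.7 -1.1] F [0.8 0.1 0.4] w 0.2999937172699975 g 0.0
turn [-0.01 -0.01 -0.02] shift now [ 0.03  0.03 65.97] shift after turn [ 0.07 -0.04 65.97]
```

View pics/t2.png

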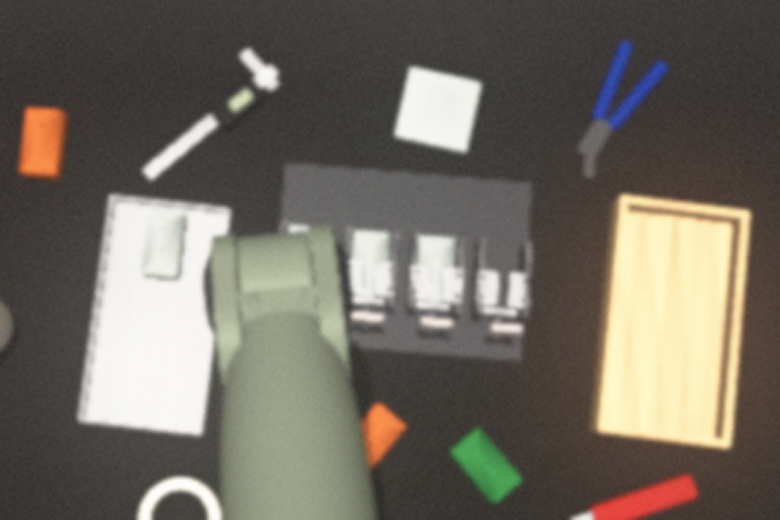

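Casting 1 is in the tray's far slot (crop pixel 163,245) and nest 1 is empty. Next I'll push ejector 4.

Emit:
{"api": "servo_tool", "payload": {"targets": [[0, 0, 0, 0, 0, 0.04, 0], [0, 0, 0, 0, 0, 0.026, 0], [0, 0, 0, -0.02, 0, 0, 0], [0, 0, 0, -0.015, 0, 0, 0], [0, 0, 0, -0.015, 0, 0, 0]]}}

```text
time: 14.9
eef_pos: [509.3, 138.5, 81.7]
tcp_rot: [0.026, 1.0, -0.001, -0.004]
contact_force: [-6.5, 0.4, -0.1]
width: 0.1
gripper_force: 3.2
```

Emit:
{"api": "servo_tool", "payload": {"targets": [[0, 0, 0, -0.012, 0, 0, 0], [0, 0, 0, -0.01, 0, 0, 0], [0, 0, 0, -0.008, 0, 0, 0], [0, 0, 0, -0.006, 0, 0, 0], [0, 0, 0, -0.006, 0, 0, 0]]}}

```text
time: 15.4
eef_pos: [550.0, 136.4, 81.7]
tcp_rot: [0.026, 1.0, -0.001, -0.005]
contact_force: [-9.2, -0.4, 2.3]
width: -0.1
gripper_force: 4.5
```

Emit:
{"api": "servo_tool", "payload": {"targets": [[0, 0, 0, -0.005, 0, 0, 0], [0, 0, 0, -0.005, 0, 0, 0], [0, 0, 0, -0.002, 0, 0, 0], [0, 0, 0, 0, 0, 0, 0]]}}

```text
time: 15.8
eef_pos: [555.2, 136.1, 81.6]
tcp_rot: [0.025, 1.0, -0.001, -0.01]
contact_force: [-25.7, -0.2, 18.2]
width: -0.2
gripper_force: 13.2
```

```bash
python3 -c "
from h import *
st()"
```

```text
t 15.8 eef [555.2 136.1  81.6] rack [ 24.1 121.2  81.6] yaw 177.1227138295881 tilt [-21.   -1.4] F [-25.7  -0.2  18.2] w -0.18288327516099417 g 13.173699975013733
```

Emit:
{"api": "servo_tool", "payload": {"targets": [[0, 0, 0, 0.03, 0, 0, 0], [0, 0, 0, 0.03, 0, 0, 0], [0, 0, 0, 0.03, 0, -0.01, 0], [0, 0, 0, 0, 0, -0.05, 68], [0, 0, 0, -0.04, 0, -0.02, 68]]}}

```text
time: 16.3
eef_pos: [511.6, 139.3, 165.9]
tcp_rot: [0.025, 1.0, -0.001, -0.002]
contact_force: [2.5, 0.6, 0.6]
width: 28.4
gripper_force: 0.0
```

Emit:
{"api": "servo_tool", "payload": {"targets": [[0, 0, 0, -0.045, 0, 0, 68], [0, 0, 0, -0.045, 0, 0, 68], [0, 0, 0, -0.035, 0, 0, 68], [0, 0, 0, 0, 0, 0, 68], [0, 0, 0, 0, 0, 0, 68]]}}

```text
time: 16.8
eef_pos: [640.4, 131.7, 162.0]
tcp_rot: [0.026, 1.0, -0.001, -0.001]
contact_force: [-1.3, -0.2, 0.5]
width: 58.1
gripper_force: 0.0
```

Run:
```python
from h import *
t=O+109*EX+120*EY
st(); fix(177,t[0],t[1],18)
im,P=cap("side")
m=(im.min(2)>140)&(P[...,0]>575)&(P[...,0]<720)&(P[...,1]>60)&(P[...,1]<200)&(P[...,2]>20)&(P[...,2]<58)
q=P[m]; d=q-O; print(m.sum(), "rack coords casting", (d@EX).mean(),(d@EY).mean(),(d@EX).min(),(d@EX).max())
```

```text
t 16.8 eef [640.4 131.7 162. ] rack [109.4 121.2 162. ] yaw 177.01451319822468 tilt [-2.8 -1.4] F [-1.3 -0.2  0.5] w 58.142531043003586 g 0.0
turn [-0.01 -0.03  0.  ] shift now [  0.01  -1.   144.  ] shift after turn [  0.41  -1.21 144.  ]
403 rack coords casting 106.86338905370941 125.59734528252943 45.611651676612595 150.76057094014288
```

Emit:
{"api": "servo_tool", "payload": {"targets": [[0, 0, 0, 0, -0.001, 0.05, 68], [0, 0, 0, 0, 0, 0.05, 68], [0, 0, 0, 0, 0, 0.03, 68], [0, 0, 0, 0, 0, 0.013, 68], [0, 0, 0, 0, 0, 0, 68]]}}

```text
time: 17.35
eef_pos: [637.4, 130.0, 18.7]
tcp_rot: [0.026, 1.0, -0.001, -0.003]
contact_force: [-0.2, 0.2, -0.4]
width: 57.9
gripper_force: 0.0
```

Emit:
{"api": "servo_tool", "payload": {"targets": [[0, 0, 0, 0, 0, 0, 30], [0, 0, 0, 0, 0, 0, 30], [0, 0, 0, 0, 0, 0, 30], [0, 0, 0, 0, 0, 0, 30], [0, 0, 0, 0, 0, 0, 30]]}}

```text
time: 17.85
eef_pos: [641.0, 129.9, 22.3]
tcp_rot: [0.026, 1.0, -0.0, 0.001]
contact_force: [-1.0, 0.5, 7.2]
width: 42.6
gripper_force: 63.4
```

Emit:
{"api": "servo_tool", "payload": {"targets": [[0, 0, 0, 0, 0, -0.02, 30], [0, 0, 0, 0, 0, -0.04, 30], [0, 0, 0, 0, 0, -0.04, 30], [0, 0, 0, 0, 0, 0, 30], [0, 0, 0, 0, 0, 0, 30]]}}

```text
time: 18.35
eef_pos: [640.6, 129.8, 121.7]
tcp_rot: [0.027, 1.0, -0.001, 0.001]
contact_force: [-0.5, 0.4, -1.5]
width: 42.6
gripper_force: 62.5
```

Emit:
{"api": "servo_tool", "payload": {"targets": [[0, 0, 0, 0, 0, 0, 30], [0, 0, 0, 0, 0, 0, 30]]}}

```text
time: 18.55
eef_pos: [638.4, 129.6, 118.4]
tcp_rot: [0.027, 1.0, -0.001, -0.003]
contact_force: [-0.6, 0.3, -1.7]
width: 42.9
gripper_force: 62.5
```

Emit:
{"api": "servo_tool", "payload": {"targets": [[0, 0, 0, 0, 0, 0, 30], [0, 0, 0, 0, 0, 0, 30]]}}

```text
time: 18.75
eef_pos: [639.1, 129.7, 119.1]
tcp_rot: [0.027, 1.0, -0.001, -0.002]
contact_force: [-0.2, 0.1, -1.1]
width: 42.4
gripper_force: 62.5
```

```bash
python3 -c "
from h import *
st();print(ctrl.get_obs()['joint_positions']); fix(175.1,418,320.3,60); fix(174.15,596,-322,60)"
```

```text
t 18.75 eef [639.1 129.7 119.1] rack [108.2 119.1 119.1] yaw 176.9626479009174 tilt [-3.6 -1.7] F [-0.2  0.1 -1.1] w 42.42174482225216 g 62.495012283325195
[ 0.1  0.6 -0.1  0.9 -0.   0.1]
turn [-0.02 -0.03  0.31] shift now [230.69 178.73  59.6 ] shift after turn [236.58 171.02  59.15]
turn [-0.02 -0.03  0.47] shift now [  18.9  -453.23   60.07] shift after turn [  -3.16 -453.74   59.15]
```

This one reads about 1.4 N, so it is light and goes to the far slot of the wooden box.

Emit:
{"api": "servo_tool", "payload": {"targets": [[0, 0, 0, 0, -0.02, 0, 30], [0, 0, 0, 0.001, -0.038, 0, 30], [0, 0, 0, 0.002, -0.04, 0, 30], [0, 0, 0, 0.002, -0.04, 0, 30], [0, 0, 0, 0.002, -0.04, 0, 30]]}}

```text
time: 19.25
eef_pos: [622.8, -48.9, 120.1]
tcp_rot: [0.026, 1.0, -0.001, -0.001]
contact_force: [0.6, 0.3, -0.4]
width: 42.5
gripper_force: 62.5
```

Emit:
{"api": "servo_tool", "payload": {"targets": [[0, 0, 0, 0.002, -0.04, 0, 30], [0, 0, 0, 0.002, -0.04, 0, 30], [0, 0, 0, 0.002, -0.04, 0, 30], [0, 0, 0, 0.002, -0.04, 0, 30], [0, 0, 0, 0.002, -0.04, 0, 30]]}}

```text
time: 19.75
eef_pos: [602.2, -248.4, 120.5]
tcp_rot: [0.027, 1.0, -0.001, -0.001]
contact_force: [0.8, 0.4, -1.7]
width: 42.6
gripper_force: 62.5
```

Emit:
{"api": "servo_tool", "payload": {"targets": [[0, 0, 0, 0.001, -0.04, 0, 30], [0, 0, 0, 0.001, -0.035, 0, 30], [0, 0, 0.47, 0, 0, 0, 30], [0, 0, 0, 0, 0, 0, 30], [0, 0, 0, 0, 0, 0, 30]]}}

```text
time: 20.25
eef_pos: [596.4, -321.1, 120.5]
tcp_rot: [0.05, 0.999, -0.0, -0.001]
contact_force: [-0.0, -0.3, -1.7]
width: 42.9
gripper_force: 62.4
```

```bash
python3 -c "
from h import *
st();print(ctrl.get_obs()['joint_positions']); fix(174.15,595.6,-322.2,30)"
```

```text
t 20.25 eef [ 596.4 -321.1  120.5] rack [  89.2 -333.2  120.5] yaw 174.21341155204198 tilt [-2.7 -0.7] F [-0.  -0.3 -1.7] w 42.922025134185425 g 62.431368827819824
[-0.6  0.7  0.   0.9 -0.  -0.5]
turn [-0.01 -0.02  0.01] shift now [ 0.47 -1.13 90.45] shift after turn [ 0.7  -1.22 90.45]
```

Emit:
{"api": "servo_tool", "payload": {"targets": [[0, 0, 0, 0, -0.001, 0.04, 30], [0, 0, 0, 0, 0, 0.035, 30], [0, 0, 0, 0, 0, 0.017, 30], [0, 0, 0, 0, 0, 0, 30]]}}

```text
time: 20.65
eef_pos: [594.3, -319.8, 25.5]
tcp_rot: [0.05, 0.999, 0.001, -0.004]
contact_force: [0.4, 0.2, -1.6]
width: 42.8
gripper_force: 62.4
```

Emit:
{"api": "servo_tool", "payload": {"targets": [[0, 0, 0, 0, 0, 0.004, 30], [0, 0, 0, 0, 0, 0.002, 30], [0, 0, 0, 0, 0, 0, 30]]}}

```text
time: 20.95
eef_pos: [597.2, -323.0, 24.1]
tcp_rot: [0.051, 0.999, -0.001, -0.0]
contact_force: [-0.4, -0.1, -2.5]
width: 42.6
gripper_force: 62.4
```

Emit:
{"api": "servo_tool", "payload": {"targets": [[0, 0, 0, 0, 0, 0.0015, 30], [0, 0, 0, 0, 0, 0, 30]]}}

```text
time: 21.15
eef_pos: [597.1, -323.1, 22.4]
tcp_rot: [0.051, 0.999, -0.001, -0.0]
contact_force: [0.5, 0.6, 1.4]
width: 42.7
gripper_force: 62.6
```

```bash
python3 -c "
from h import *
st()"
```

```text
t 21.15 eef [ 597.1 -323.1   22.4] rack [  89.9 -335.3   22.4] yaw 174.14614546555742 tilt [-0.3 -2.4] F [0.5 0.6 1.4] w 42.69168708661923 g 62.596625089645386
```

Emit:
{"api": "servo_tool", "payload": {"targets": [[0, 0, 0, 0, 0, 0, 75], [0, 0, 0, 0, 0, 0, 75], [0, 0, 0, 0, 0, 0, 75], [0, 0, 0, 0, 0, -0.04, 75], [0, 0, 0, 0, 0, -0.045, 75]]}}

```text
time: 21.65
eef_pos: [594.8, -321.5, 105.0]
tcp_rot: [0.051, 0.999, 0.001, -0.003]
contact_force: [1.1, 0.1, -0.2]
width: 63.5
gripper_force: 0.0
```

Emit:
{"api": "servo_tool", "payload": {"targets": [[0, 0, -0.475, 0, 0, -0.043, 0], [0, 0, 0, 0.02, 0.0369, 0, 0], [0, 0, 0, 0.02, 0.0369, 0, 0], [0, 0, 0, 0.02, 0.0369, 0, 0], [0, 0, 0, 0.02, 0.0369, 0, 0]]}}

```text
time: 22.15
eef_pos: [523.6, -169.7, 149.5]
tcp_rot: [0.026, 1.0, -0.001, -0.001]
contact_force: [-0.4, 0.2, 0.1]
width: 0.1
gripper_force: 0.0
```

Emit:
{"api": "servo_tool", "payload": {"targets": [[0, 0, 0, 0.02, 0.0369, 0, 0], [0, 0, 0, 0.02, 0.0369, 0, 0], [0, 0, 0, 0.02, 0.0369, 0, 0], [0, 0, 0, 0.02, 0.0369, 0, 0], [0, 0, 0, 0, 0, 0, 0]]}}

```text
time: 22.65
eef_pos: [448.9, -15.6, 149.1]
tcp_rot: [0.024, 1.0, 0.0, -0.002]
contact_force: [0.5, -0.7, -0.9]
width: 0.2
gripper_force: 0.0
```

Run:
```python
from h import *
st(); fix(177,452.8,-19.9,84)
im,P=cap("top")
cv2.imwrite("pics/t3.png",cv2.resize(im[100:300,160:460,::-1],None,fx=2.6,fy=2.6,interpolation=2))
```

```text
t 22.65 eef [448.9 -15.6 149.1] rack [-74.1 -36.  149.1] yaw 177.2824213514294 tilt [-5.   0.3] F [ 0.5 -0.7 -0.9] w 0.24011672367551415 g 0.0
turn [ 0.   -0.05  0.05] shift now [-4.43 -4.08 65.05] shift after turn [-4.13 -4.06 65.07]
```

View pics/t3.png

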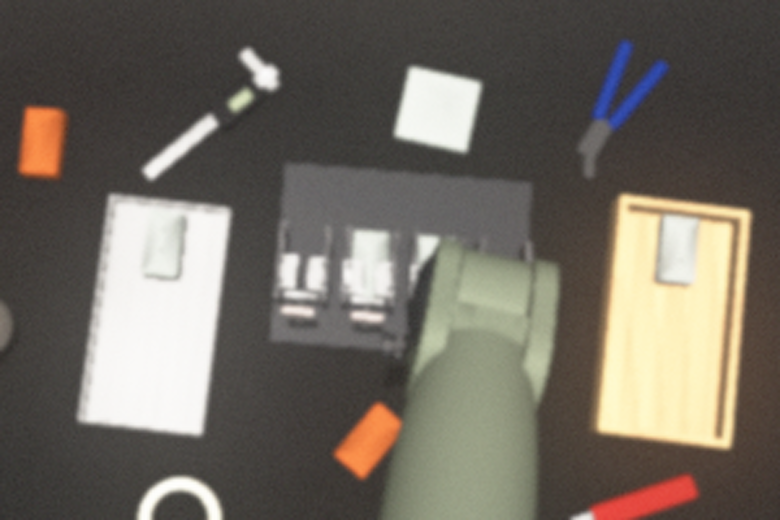

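Casting 4 is in the box's far slot (678,248), casting 1 is undisturbed, and nests 2 and 3 remain. Next I'll push ejector 2.

Emit:
{"api": "servo_tool", "payload": {"targets": [[0, 0, 0, 0, 0, 0.04, 0], [0, 0, 0, 0, 0, 0, 0], [0, 0, 0, 0, 0, 0, 0]]}}

```text
time: 23.0
eef_pos: [451.9, -20.0, 109.2]
tcp_rot: [0.027, 1.0, -0.001, -0.002]
contact_force: [0.6, -0.6, 0.3]
width: 0.4
gripper_force: 0.0
```

```bash
python3 -c "
from h import *
st(); fix(177,452.8,-19.9,84)"
```

```text
t 23.0 eef [451.9 -20.  109.2] rack [-70.9 -40.2 109.2] yaw 176.9323659111418 tilt [-4.  -1.3] F [ 0.6 -0.6  0.3] w 0.36022869435635146 g 0.0
turn [-0.01 -0.04 -0.01] shift now [-0.99  0.19 25.16] shift after turn [-0.89  0.15 25.16]
```

Emit:
{"api": "servo_tool", "payload": {"targets": [[0, 0, 0, 0, 0, 0.025, 0], [0, 0, 0, -0.001, 0, 0, 0], [0, 0, 0, -0.02, 0, 0, 0], [0, 0, 0, -0.015, 0, 0, 0], [0, 0, 0, -0.015, 0, 0, 0]]}}

```text
time: 23.5
eef_pos: [502.1, -22.5, 85.3]
tcp_rot: [0.027, 1.0, -0.001, -0.003]
contact_force: [-6.7, -0.1, 3.7]
width: 0.3
gripper_force: 3.2
```

Emit:
{"api": "servo_tool", "payload": {"targets": [[0, 0, 0, -0.012, 0, 0, 0], [0, 0, 0, -0.01, 0, 0, 0], [0, 0, 0, -0.008, 0, 0, 0], [0, 0, 0, -0.006, 0, 0, 0], [0, 0, 0, -0.006, 0, 0, 0]]}}

```text
time: 24.0
eef_pos: [542.6, -24.6, 85.3]
tcp_rot: [0.027, 1.0, -0.001, -0.004]
contact_force: [-8.7, -0.4, 6.4]
width: -0.1
gripper_force: 4.5
```

Emit:
{"api": "servo_tool", "payload": {"targets": [[0, 0, 0, -0.005, 0, 0, 0], [0, 0, 0, -0.005, 0, 0, 0], [0, 0, 0, -0.002, 0, 0, 0], [0, 0, 0, 0, 0, 0, 0]]}}

```text
time: 24.4
eef_pos: [546.7, -24.7, 84.5]
tcp_rot: [0.027, 1.0, -0.001, -0.011]
contact_force: [-27.5, -0.2, 21.0]
width: 0.0
gripper_force: 13.8
```

```bash
python3 -c "
from h import *
st()"
```

```text
t 24.4 eef [546.7 -24.7  84.5] rack [ 24.  -39.9  84.5] yaw 176.94545589074164 tilt [-21.9  -1.7] F [-27.5  -0.2  21. ] w 0.0306425598776945 g 13.837914615869522
```

Emit:
{"api": "servo_tool", "payload": {"targets": [[0, 0, 0, 0.03, 0, 0, 0], [0, 0, 0, 0.03, 0, 0, 0], [0, 0, 0, 0.03, 0, -0.01, 0], [0, 0, 0, 0, 0, -0.05, 68], [0, 0, 0, -0.04, 0, -0.02, 68]]}}

```text
time: 24.9
eef_pos: [503.2, -21.9, 168.6]
tcp_rot: [0.027, 1.0, -0.001, -0.002]
contact_force: [1.7, -1.3, 0.7]
width: 28.2
gripper_force: 0.0
```

Emit:
{"api": "servo_tool", "payload": {"targets": [[0, 0, 0, -0.045, 0, 0, 68], [0, 0, 0, -0.045, 0, 0, 68], [0, 0, 0, -0.035, 0, 0, 68], [0, 0, 0, 0, 0, 0, 68], [0, 0, 0, 0, 0, 0, 68]]}}

```text
time: 25.4
eef_pos: [632.3, -29.1, 164.8]
tcp_rot: [0.026, 1.0, -0.001, -0.001]
contact_force: [-0.7, 0.0, 0.1]
width: 58.2
gripper_force: 0.0
```

Run:
```python
from h import *
t=O+109*EX-40*EY
st(); fix(177,t[0],t[1],18)
im,P=cap("side")
m=(im.min(2)>140)&(P[...,0]>575)&(P[...,0]<720)&(P[...,1]>-90)&(P[...,1]<30)&(P[...,2]>20)&(P[...,2]<58)
q=P[m]; d=q-O; print(m.sum(), "rack coords casting", (d@EX).mean(),(d@EY).mean(),(d@EX).min(),(d@EX).max())
```

```text
t 25.4 eef [632.3 -29.1 164.8] rack [109.7 -39.9 164.8] yaw 176.96965045201827 tilt [-2.1 -1.5] F [-0.7  0.   0.1] w 58.244852436776654 g 0.0
turn [-0.02 -0.02 -0.01] shift now [  0.44   0.11 146.78] shift after turn [  0.75  -0.14 146.78]
326 rack coords casting 109.66165741615714 -29.266171930618377 62.01595792734931 151.62998995710066
```

Run:
```python
from h import *
im,P=cap("side")
m=(im.min(2)>110)&(P[...,2]>14)&(P[...,2]<58); d=P-O; x=d@EX; y=d@EY
m&=(x>92)&(x<200)&(y>-140)&(y<60)
print(m.sum(),np.percentile(x[m],[1,50,99]),np.percentile(y[m],[1,50,99]),np.nanmax(P[m][:,2]), y[m&(P[...,2]>46)].mean())
```

```text
275 [ 92.5 120.9 151.9] [-61.  -24.2 -13.2] 56.551408147038956 -35.4381978977309
```

Emit:
{"api": "servo_tool", "payload": {"targets": [[0, 0, 0, 0, 0.001, 0.05, 68], [0, 0, 0, 0, 0, 0.05, 68], [0, 0, 0, 0, 0, 0.03, 68], [0, 0, 0, 0, 0, 0.016, 68], [0, 0, 0, 0, 0, 0, 68]]}}

```text
time: 26.0
eef_pos: [628.4, -27.6, 15.9]
tcp_rot: [0.026, 1.0, -0.0, -0.004]
contact_force: [-0.4, 0.2, 0.1]
width: 58.3
gripper_force: 0.0
```

Emit:
{"api": "servo_tool", "payload": {"targets": [[0, 0, 0, 0, 0, 0, 30], [0, 0, 0, 0, 0, 0, 30], [0, 0, 0, 0, 0, 0, 30], [0, 0, 0, 0, 0, 0, 30], [0, 0, 0, 0, 0, 0, 30]]}}

```text
time: 26.5
eef_pos: [632.8, -28.4, 19.4]
tcp_rot: [0.026, 1.0, -0.001, 0.0]
contact_force: [-2.4, -1.9, 7.4]
width: 43.1
gripper_force: 62.8
```

Emit:
{"api": "servo_tool", "payload": {"targets": [[0, 0, 0, 0, 0, -0.02, 30], [0, 0, 0, 0, 0, -0.04, 30], [0, 0, 0, 0, 0, -0.04, 30], [0, 0, 0, 0, 0, 0, 30], [0, 0, 0, 0, 0, 0, 30]]}}

```text
time: 27.0
eef_pos: [632.9, -27.7, 119.1]
tcp_rot: [0.026, 1.0, -0.001, 0.0]
contact_force: [0.0, -0.0, -2.0]
width: 43.1
gripper_force: 62.0
```

Emit:
{"api": "servo_tool", "payload": {"targets": [[0, 0, 0, 0, 0, 0, 30], [0, 0, 0, 0, 0, 0, 30]]}}

```text
time: 27.2
eef_pos: [630.7, -27.5, 116.1]
tcp_rot: [0.026, 1.0, -0.0, -0.003]
contact_force: [-0.5, -0.9, -1.7]
width: 42.7
gripper_force: 62.0
```

Emit:
{"api": "servo_tool", "payload": {"targets": [[0, 0, 0, 0, 0, 0, 30], [0, 0, 0, 0, 0, 0, 30]]}}

```text
time: 27.4
eef_pos: [631.5, -27.7, 116.9]
tcp_rot: [0.026, 1.0, -0.001, -0.002]
contact_force: [-0.3, -0.0, -1.5]
width: 43.0
gripper_force: 62.0
```

```bash
python3 -c "
from h import *
st(); fix(175.1,418,320.3,119); fix(174.15,426.4,-304.8,119)"
```

```text
t 27.4 eef [631.5 -27.7 116.9] rack [108.9 -38.5 116.9] yaw 176.9926883220093 tilt [-3.6 -1.2] F [-0.3 -0.  -1.5] w 43.04653182953141 g 62.008116245269775
turn [-0.01 -0.03  0.32] shift now [231.48 336.36  -1.73] shift after turn [242.46 328.53  -2.08]
turn [-0.01 -0.03  0.47] shift now [ 190.3  -287.44   -1.01] shift after turn [ 175.8  -296.52   -2.08]
```

About 1.7 N, so this one is also light and goes to the box's near slot.

Emit:
{"api": "servo_tool", "payload": {"targets": [[0, 0, 0, 0, -0.03, 0, 30], [0, 0, 0, 0, -0.04, 0, 30], [0, 0, 0, 0, -0.04, 0, 30], [0, 0, 0, 0, -0.04, 0, 30], [0, 0, 0, 0.02, -0.037, 0, 30]]}}

```text
time: 27.9
eef_pos: [603.8, -215.8, 118.1]
tcp_rot: [0.026, 1.0, -0.001, 0.0]
contact_force: [-0.4, -0.0, -1.5]
width: 42.8
gripper_force: 62.0
```

Emit:
{"api": "servo_tool", "payload": {"targets": [[0, 0, 0, 0.025, -0.03, 0, 30], [0, 0, 0, 0.025, -0.03, 0, 30], [0, 0, 0, 0.03, -0.02, 0, 30], [0, 0, 0, 0.03, -0.01, 0, 30], [0, 0, 0, 0.03, -0.01, 0, 30]]}}

```text
time: 28.4
eef_pos: [455.8, -306.7, 118.3]
tcp_rot: [0.027, 1.0, -0.001, -0.001]
contact_force: [0.6, 0.2, -2.1]
width: 42.8
gripper_force: 62.0
```

Emit:
{"api": "servo_tool", "payload": {"targets": [[0, 0, 0, 0.03, 0, 0, 30], [0, 0, 0.47, 0, 0, 0, 30], [0, 0, 0, 0, 0, 0.02, 30], [0, 0, 0, 0, 0, 0, 30], [0, 0, 0, 0, 0, 0, 30]]}}

```text
time: 28.9
eef_pos: [426.9, -304.2, 98.5]
tcp_rot: [0.051, 0.999, -0.0, -0.001]
contact_force: [0.2, -0.9, -1.2]
width: 43.1
gripper_force: 61.9
```

```bash
python3 -c "
from h import *
st(); fix(174.15,426.4,-304.8,26)"
```

```text
t 28.9 eef [ 426.9 -304.2   98.5] rack [ -81.  -325.2   98.5] yaw 174.18088828938184 tilt [-2.9 -0.6] F [ 0.2 -0.9 -1.2] w 43.08409281422346 g 61.921294927597046
turn [-0.01 -0.03  0.01] shift now [ 0.26 -0.63 72.55] shift after turn [ 0.47 -0.69 72.55]
```

Emit:
{"api": "servo_tool", "payload": {"targets": [[0, 0, 0, 0, -0.001, 0.04, 30], [0, 0, 0, 0, 0, 0.025, 30], [0, 0, 0, 0, 0, 0.01, 30], [0, 0, 0, 0, 0, 0, 30], [0, 0, 0, 0, 0, 0, 30]]}}

```text
time: 29.4
eef_pos: [427.8, -306.1, 24.7]
tcp_rot: [0.051, 0.999, -0.001, -0.0]
contact_force: [-0.1, -1.0, -1.4]
width: 42.9
gripper_force: 62.0
```

Emit:
{"api": "servo_tool", "payload": {"targets": [[0, 0, 0, 0, 0, 0.003, 30], [0, 0, 0, 0, 0, 0, 30]]}}

```text
time: 29.6
eef_pos: [427.6, -306.1, 21.6]
tcp_rot: [0.051, 0.999, -0.001, -0.0]
contact_force: [-0.7, -0.3, -1.6]
width: 43.0
gripper_force: 62.0
```

Emit:
{"api": "servo_tool", "payload": {"targets": [[0, 0, 0, 0, 0, 0.0015, 30], [0, 0, 0, 0, 0, 0, 30]]}}

```text
time: 29.8
eef_pos: [427.1, -305.8, 19.5]
tcp_rot: [0.051, 0.999, -0.001, -0.001]
contact_force: [-0.0, 0.7, -1.0]
width: 42.7
gripper_force: 62.0
```

```bash
python3 -c "
from h import *
st()"
```

```text
t 29.8 eef [ 427.1 -305.8   19.5] rack [ -80.7 -326.8   19.5] yaw 174.17751749957873 tilt [-1.5 -1.9] F [-0.   0.7 -1. ] w 42.700123747015695 g 61.96285843849182
```

Emit:
{"api": "servo_tool", "payload": {"targets": [[0, 0, 0, 0, 0, 0.001, 30], [0, 0, 0, 0, 0, 0, 30]]}}

```text
time: 30.0
eef_pos: [427.1, -305.7, 19.4]
tcp_rot: [0.051, 0.999, -0.001, -0.001]
contact_force: [-2.2, 1.6, 8.6]
width: 42.6
gripper_force: 63.3
```

Emit:
{"api": "servo_tool", "payload": {"targets": [[0, 0, 0, 0, 0, 0, 30]]}}

```text
time: 30.1
eef_pos: [427.1, -305.7, 19.4]
tcp_rot: [0.051, 0.999, -0.001, -0.001]
contact_force: [-2.4, 2.4, 8.9]
width: 43.0
gripper_force: 63.3
```

Emit:
{"api": "servo_tool", "payload": {"targets": [[0, 0, 0, 0, 0, 0, 75], [0, 0, 0, 0, 0, 0, 75], [0, 0, 0, 0, 0, 0, 75], [0, 0, 0, 0, 0, -0.04, 75], [0, 0, 0, 0, 0, -0.045, 75]]}}

```text
time: 30.6
eef_pos: [425.7, -304.2, 102.4]
tcp_rot: [0.051, 0.999, 0.001, -0.003]
contact_force: [2.2, -0.1, 0.9]
width: 63.9
gripper_force: 0.0
```

Emit:
{"api": "servo_tool", "payload": {"targets": [[0, 0, -0.475, 0, 0, -0.046, 0], [0, 0, 0, -0.0012, 0.0408, 0, 0], [0, 0, 0, -0.0012, 0.0408, 0, 0], [0, 0, 0, -0.0012, 0.0408, 0, 0], [0, 0, 0, -0.0012, 0.0408, 0, 0]]}}

```text
time: 31.1
eef_pos: [440.4, -141.3, 149.0]
tcp_rot: [0.026, 1.0, -0.001, -0.001]
contact_force: [0.4, -0.6, 0.1]
width: -0.2
gripper_force: 0.0
```

Emit:
{"api": "servo_tool", "payload": {"targets": [[0, 0, 0, -0.0012, 0.0408, 0, 0], [0, 0, 0, -0.0012, 0.0408, 0, 0], [0, 0, 0, -0.0012, 0.0408, 0, 0], [0, 0, 0, -0.0012, 0.0408, 0, 0], [0, 0, 0, -0.0012, 0.0408, 0, 0]]}}

```text
time: 31.6
eef_pos: [457.0, 62.4, 148.6]
tcp_rot: [0.026, 1.0, -0.001, -0.001]
contact_force: [0.8, 0.5, 0.1]
width: -0.1
gripper_force: 0.0
```

Emit:
{"api": "servo_tool", "payload": {"targets": [[0, 0, 0, 0, 0, 0.04, 0], [0, 0, 0, 0, 0, 0, 0], [0, 0, 0, 0, 0, 0, 0]]}}

```text
time: 31.9
eef_pos: [455.9, 60.5, 108.3]
tcp_rot: [0.026, 1.0, -0.001, -0.002]
contact_force: [0.6, -0.4, 0.4]
width: 0.2
gripper_force: 0.0
```

Run:
```python
from h import *
st(); fix(177,457,60,84)
im,P=cap("top")
cv2.imwrite("pics/t4.png",cv2.resize(im[100:300,160:460,::-1],None,fx=2.6,fy=2.6,interpolation=2))
```

```text
t 31.9 eef [455.9  60.5 108.3] rack [-71.1  40.5 108.3] yaw 177.01882847543743 tilt [-4.9 -1.6] F [ 0.6 -0.4  0.4] w 0.22279821325503538 g 0.0
turn [-0.02 -0.05  0.  ] shift now [-1.25 -0.42 24.34] shift after turn [-1.14 -0.46 24.35]
```

View pics/t4.png

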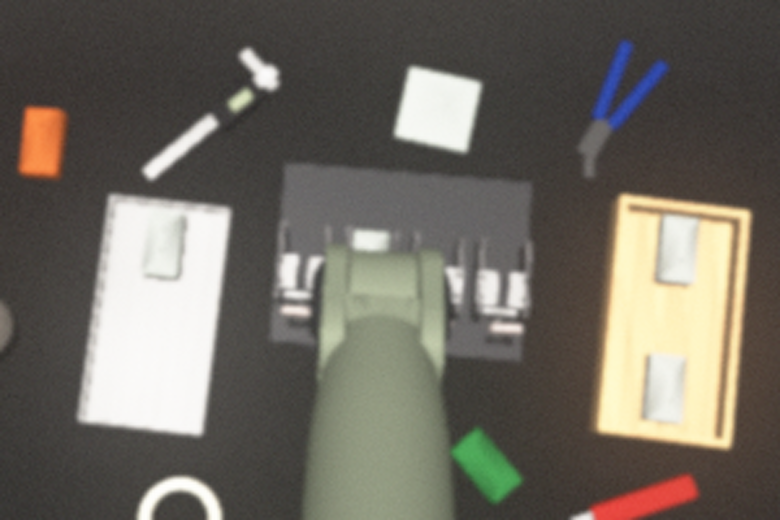

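Two castings are in the box (678,248 and 664,387), one is in the tray (163,245), and only nest 3 is still loaded. Next I'll push ejector 3.

Emit:
{"api": "servo_tool", "payload": {"targets": [[0, 0, 0, 0, 0, 0.024, 0], [0, 0, 0, -0.001, 0, 0, 0], [0, 0, 0, -0.02, 0, 0, 0], [0, 0, 0, -0.015, 0, 0, 0], [0, 0, 0, -0.015, 0, 0, 0]]}}

```text
time: 32.45
eef_pos: [505.8, 57.3, 85.6]
tcp_rot: [0.027, 1.0, -0.001, -0.003]
contact_force: [-9.9, 1.1, 6.8]
width: -0.4
gripper_force: 4.5
```

Emit:
{"api": "servo_tool", "payload": {"targets": [[0, 0, 0, -0.012, 0, 0, 0], [0, 0, 0, -0.01, 0, 0, 0], [0, 0, 0, -0.008, 0, 0, 0], [0, 0, 0, -0.006, 0, 0, 0], [0, 0, 0, -0.006, 0, 0, 0]]}}

```text
time: 32.95
eef_pos: [546.3, 55.1, 85.6]
tcp_rot: [0.027, 1.0, -0.001, -0.005]
contact_force: [-11.7, 0.6, 8.6]
width: -0.2
gripper_force: 5.7
```

Emit:
{"api": "servo_tool", "payload": {"targets": [[0, 0, 0, -0.005, 0, 0, 0], [0, 0, 0, -0.005, 0, 0, 0], [0, 0, 0, -0.002, 0, 0, 0], [0, 0, 0, 0, 0, 0, 0]]}}

```text
time: 33.35
eef_pos: [550.9, 54.9, 84.6]
tcp_rot: [0.026, 1.0, -0.001, -0.011]
contact_force: [-27.0, 0.7, 18.8]
width: -0.4
gripper_force: 13.7
```

```bash
python3 -c "
from h import *
st()"
```

```text
t 33.35 eef [550.9  54.9  84.6] rack [24.1 39.9 84.6] yaw 176.96884647938865 tilt [-22.3  -1. ] F [-27.    0.7  18.8] w -0.35995730192582226 g 13.690216988325119
```

Emit:
{"api": "servo_tool", "payload": {"targets": [[0, 0, 0, 0.03, 0, 0, 0], [0, 0, 0, 0.03, 0, 0, 0], [0, 0, 0, 0.03, 0, -0.01, 0], [0, 0, 0, 0, 0, -0.05, 68], [0, 0, 0, -0.04, 0, -0.02, 68]]}}

```text
time: 33.85
eef_pos: [507.8, 57.7, 168.9]
tcp_rot: [0.026, 1.0, -0.001, -0.002]
contact_force: [2.2, -0.3, 1.1]
width: 28.5
gripper_force: 0.0
```

Emit:
{"api": "servo_tool", "payload": {"targets": [[0, 0, 0, -0.045, 0, 0, 68], [0, 0, 0, -0.045, 0, 0, 68], [0, 0, 0, -0.035, 0, 0, 68], [0, 0, 0, 0, 0, 0, 68], [0, 0, 0, 0, 0, 0, 68]]}}

```text
time: 34.35
eef_pos: [637.0, 50.5, 165.1]
tcp_rot: [0.027, 1.0, -0.001, -0.001]
contact_force: [-0.5, -0.3, 0.3]
width: 58.2
gripper_force: 0.0
```

Run:
```python
from h import *
t=O+109*EX+40*EY
st(); fix(177,t[0],t[1],18)
im,P=cap("side")
m=(im.min(2)>110)&(P[...,2]>14)&(P[...,2]<58); d=P-O; x=d@EX; y=d@EY
m&=(x>92)&(x<200)&(y>-60)&(y<140)
print(m.sum(),np.percentile(x[m],[1,50,99]),np.percentile(y[m],[1,50,99]),np.nanmax(P[m][:,2]), y[m&(P[...,2]>46)].mean())
```

```text
t 34.35 eef [637.   50.5 165.1] rack [110.2  39.9 165.1] yaw 176.94638046529823 tilt [-2.2 -1.5] F [-0.5 -0.3  0.3] w 58.1825402317458 g 0.0
turn [-0.02 -0.02 -0.01] shift now [  0.92   0.3  147.09] shift after turn [  1.24   0.07 147.09]
291 [ 92.44 120.19 150.46] [20.34 54.75 66.95] 55.01913076203232 43.56827589459054
```

Emit:
{"api": "servo_tool", "payload": {"targets": [[0, 0, 0, 0.001, 0.001, 0.05, 68], [0, 0, 0, 0, 0, 0.05, 68], [0, 0, 0, 0, 0, 0.03, 68], [0, 0, 0, 0, 0, 0.016, 68], [0, 0, 0, 0, 0, 0, 68]]}}

```text
time: 34.9
eef_pos: [632.0, 52.2, 16.4]
tcp_rot: [0.026, 1.0, -0.001, -0.004]
contact_force: [0.3, -0.3, -0.2]
width: 58.3
gripper_force: 0.0
```

Emit:
{"api": "servo_tool", "payload": {"targets": [[0, 0, 0, 0, 0, 0, 30], [0, 0, 0, 0, 0, 0, 30], [0, 0, 0, 0, 0, 0, 30], [0, 0, 0, 0, 0, 0, 30], [0, 0, 0, 0, 0, 0, 30]]}}

```text
time: 35.4
eef_pos: [635.9, 51.6, 19.9]
tcp_rot: [0.026, 1.0, -0.001, -0.0]
contact_force: [-4.3, -3.3, 7.0]
width: 43.2
gripper_force: 63.7
```

Emit:
{"api": "servo_tool", "payload": {"targets": [[0, 0, 0, 0, 0, -0.02, 30], [0, 0, 0, 0, 0, -0.04, 30], [0, 0, 0, 0, 0, -0.04, 30], [0, 0, 0, 0, 0, 0, 30], [0, 0, 0, 0, 0, 0, 30]]}}

```text
time: 35.9
eef_pos: [636.8, 52.8, 119.4]
tcp_rot: [0.026, 1.0, -0.0, 0.001]
contact_force: [-0.4, 1.7, -2.9]
width: 42.9
gripper_force: 62.7
```

Emit:
{"api": "servo_tool", "payload": {"targets": [[0, 0, 0, 0, 0, 0, 30], [0, 0, 0, 0, 0, 0, 30]]}}

```text
time: 36.1
eef_pos: [634.3, 52.6, 116.3]
tcp_rot: [0.026, 1.0, -0.001, -0.003]
contact_force: [-0.4, 0.0, -3.6]
width: 42.3
gripper_force: 62.6
```

Emit:
{"api": "servo_tool", "payload": {"targets": [[0, 0, 0, 0, 0, 0, 30], [0, 0, 0, 0, 0, 0, 30]]}}

```text
time: 36.3
eef_pos: [635.2, 52.4, 117.2]
tcp_rot: [0.026, 1.0, -0.001, -0.002]
contact_force: [0.2, 0.4, -3.3]
width: 42.8
gripper_force: 62.6
```

```bash
python3 -c "
from h import *
st(); fix(175.1,418,320.3,119); fix(174.15,511,-313.5,119)"
```

```text
t 36.3 eef [635.2  52.4 117.2] rack [108.4  41.8 117.2] yaw 177.0266971291913 tilt [-3.7 -1.4] F [ 0.2  0.4 -3.3] w 42.82999196830217 g 62.62920141220093
turn [-0.02 -0.03  0.32] shift now [230.85 256.23  -1.35] shift after turn [239.33 248.32  -1.78]
turn [-0.02 -0.03  0.48] shift now [ 105.1  -371.9    -0.81] shift after turn [  86.3  -376.7    -1.78]
```

The last one reads about 3.3 N, so it is heavy and goes to the tray's near slot.

Emit:
{"api": "servo_tool", "payload": {"targets": [[0, 0, 0, 0, 0.03, 0, 30], [0, 0, 0, 0, 0.04, 0, 30], [0, 0, 0, 0, 0.04, 0, 30], [0, 0, 0, 0, 0.04, 0, 30], [0, 0, 0, 0.021, 0.026, 0, 30]]}}

```text
time: 36.8
eef_pos: [625.9, 231.9, 117.7]
tcp_rot: [0.026, 1.0, -0.0, 0.0]
contact_force: [0.1, 1.0, -3.6]
width: 42.7
gripper_force: 62.7
```

Emit:
{"api": "servo_tool", "payload": {"targets": [[0, 0, 0, 0.035, 0.02, 0, 30], [0, 0, 0, 0.035, 0.02, 0, 30], [0, 0, 0, 0.035, 0.02, 0, 30], [0, 0, 0, 0.035, 0.01, 0, 30], [0, 0, 0, 0.035, 0.01, 0, 30]]}}

```text
time: 37.3
eef_pos: [451.8, 318.9, 118.0]
tcp_rot: [0.026, 1.0, -0.001, -0.001]
contact_force: [-0.3, 0.1, -1.7]
width: 43.0
gripper_force: 62.7
```

Emit:
{"api": "servo_tool", "payload": {"targets": [[0, 0, 0, 0.035, 0, 0, 30], [0, 0, 0.32, 0, 0, 0, 30], [0, 0, 0, 0, 0, 0.02, 30], [0, 0, 0, 0, 0, 0, 30], [0, 0, 0, 0, 0, 0, 30]]}}

```text
time: 37.8
eef_pos: [418.0, 319.8, 98.1]
tcp_rot: [0.043, 0.999, -0.001, -0.002]
contact_force: [-0.3, -0.7, -2.8]
width: 42.9
gripper_force: 62.5
```

```bash
python3 -c "
from h import *
st(); fix(175.1,418,320.3,22)"
```

```text
t 37.8 eef [418.  319.8  98.1] rack [-122.5  297.4   98.1] yaw 175.10180076994808 tilt [-3.1 -2.2] F [-0.3 -0.7 -2.8] w 42.92645097279719 g 62.49312400817871
turn [-0.02 -0.03  0.  ] shift now [-0.14  0.71 76.13] shift after turn [ 0.08  0.53 76.14]
```

Emit:
{"api": "servo_tool", "payload": {"targets": [[0, 0, 0, 0, 0, 0.04, 30], [0, 0, 0, 0, 0, 0.026, 30], [0, 0, 0, 0, 0, 0.01, 30], [0, 0, 0, 0, 0, 0, 30], [0, 0, 0, 0, 0, 0, 30]]}}

```text
time: 38.3
eef_pos: [419.2, 320.3, 23.3]
tcp_rot: [0.043, 0.999, -0.0, -0.0]
contact_force: [0.4, -0.2, -2.2]
width: 43.0
gripper_force: 62.5
```

Emit:
{"api": "servo_tool", "payload": {"targets": [[0, 0, 0, 0, 0, 0.004, 30], [0, 0, 0, 0, 0, 0, 30]]}}

```text
time: 38.5
eef_pos: [418.9, 320.3, 19.1]
tcp_rot: [0.043, 0.999, -0.0, -0.0]
contact_force: [-0.0, -0.4, -3.7]
width: 42.7
gripper_force: 62.6
```

Emit:
{"api": "servo_tool", "payload": {"targets": [[0, 0, 0, 0, 0, 0.0015, 30], [0, 0, 0, 0, 0, 0, 30]]}}

```text
time: 38.7
eef_pos: [418.4, 320.0, 17.1]
tcp_rot: [0.043, 0.999, -0.001, -0.001]
contact_force: [-0.0, -0.2, -3.3]
width: 42.8
gripper_force: 62.6
```

Emit:
{"api": "servo_tool", "payload": {"targets": [[0, 0, 0, 0, 0, 0.001, 30], [0, 0, 0, 0, 0, 0, 30]]}}

```text
time: 38.9
eef_pos: [418.4, 320.0, 15.9]
tcp_rot: [0.043, 0.999, -0.001, -0.001]
contact_force: [0.9, 1.2, -2.8]
width: 42.9
gripper_force: 62.7
```

Emit:
{"api": "servo_tool", "payload": {"targets": [[0, 0, 0, 0, 0, 0.0005, 30], [0, 0, 0, 0, 0, 0, 30]]}}

```text
time: 39.1
eef_pos: [418.4, 320.0, 15.9]
tcp_rot: [0.043, 0.999, -0.001, -0.001]
contact_force: [-2.0, -0.6, 5.1]
width: 42.6
gripper_force: 63.5
```

Emit:
{"api": "servo_tool", "payload": {"targets": [[0, 0, 0, 0, 0, 0, 75], [0, 0, 0, 0, 0, 0, 75], [0, 0, 0, 0, 0, 0, 75], [0, 0, 0, 0, 0, -0.04, 75], [0, 0, 0, 0, 0, -0.045, 75]]}}

```text
time: 39.6
eef_pos: [416.8, 319.0, 99.6]
tcp_rot: [0.043, 0.999, -0.002, -0.003]
contact_force: [0.3, 0.5, -0.4]
width: 63.8
gripper_force: 0.0
```

Emit:
{"api": "servo_tool", "payload": {"targets": [[0, 0, 0, 0, 0, -0.05, 75], [0, 0, 0, 0, 0, -0.05, 75], [0, 0, 0, 0.01, -0.04, 0, 75], [0, 0, 0, 0.01, -0.04, 0, 75], [0, 0, 0, 0.01, -0.04, 0, 75]]}}

```text
time: 40.1
eef_pos: [378.1, 202.2, 201.0]
tcp_rot: [0.042, 0.999, -0.001, -0.0]
contact_force: [0.7, -0.4, -0.5]
width: 64.1
gripper_force: 0.0
```

Emit:
{"api": "servo_tool", "payload": {"targets": [[0, 0, 0, 0.01, -0.04, 0, 75], [0, 0, 0, 0.01, -0.04, 0, 75], [0, 0, 0, 0.01, -0.04, 0, 75], [0, 0, 0, 0, 0, 0, 75], [0, 0, 0, 0, 0, 0, 75]]}}

```text
time: 40.6
eef_pos: [338.6, 85.6, 201.1]
tcp_rot: [0.044, 0.999, -0.001, -0.0]
contact_force: [0.3, 0.5, 0.1]
width: 63.8
gripper_force: 0.0
```

Run:
```python
from h import *
st()
im,P=cap("top"); cv2.imwrite("pics/t5.png",cv2.resize(im[100:300,160:460,::-1],None,fx=2.6,fy=2.6,interpolation=2))
s,Ps=cap("side"); cv2.imwrite("pics/s5.png",cv2.resize(s[90:370,120:440,::-1],None,fx=2.1,fy=2.1,interpolation=2))
for n,x,y in (("tray",587.4,305.7),("tray",418,320.3),("box",595.6,-322.2),("box",427,-305.5)):
    for nm,Q in (("top",P),("side",Ps)):
        m=(abs(Q[...,0]-x)<60)&(abs(Q[...,1]-y)<45)&(Q[...,2]>(22 if n=="tray" else 27))&(Q[...,2]<70)
        print(n,nm,rect(Q,m) if m.sum()>5 else None,np.nanpercentile(Q[m][:,2],98))
```

```text
t 40.6 eef [338.6  85.6 201.1] rack [-189.6   59.3  201.1] yaw 174.9533522241505 tilt [-0.8 -1.1] F [0.3 0.5 0.1] w 63.79220656217377 g 0.0
tray top ((593.7681274414062, 304.485107421875), (46.15220260620117, 93.60411071777344), 83.33499145507812) 51.02789517460809
tray side ((591.6109619140625, 299.87286376953125), (64.04954528808594, 91.73789978027344), 84.84465789794922) 48.75426969828963
tray top ((412.7304382324219, 318.6366882324219), (48.074649810791016, 95.16506958007812), 85.94237518310547) 50.63510765323942
tray side ((411.89495849609375, 313.4591979980469), (82.64804077148438, 98.48059844970703), 84.72624969482422) 48.258874941267095
box top ((604.9581909179688, -319.69293212890625), (89.351318359375, 96.46570587158203), 85.81074523925781) 54.45727282741734
box side ((605.3983764648438, -317.4556884765625), (82.85667419433594, 97.58051300048828), 83.69044494628906) 52.83440276072495
box top ((417.69122314453125, -308.99090576171875), (87.6536865234375, 101.49288940429688), 84.84333038330078) 53.459868637819845
box side ((384.50665283203125, -303.95721435546875), (35.03618621826172, 86.4545669555664), 0.28639185428619385) 48.82598551762384
```

View pics/t5.png

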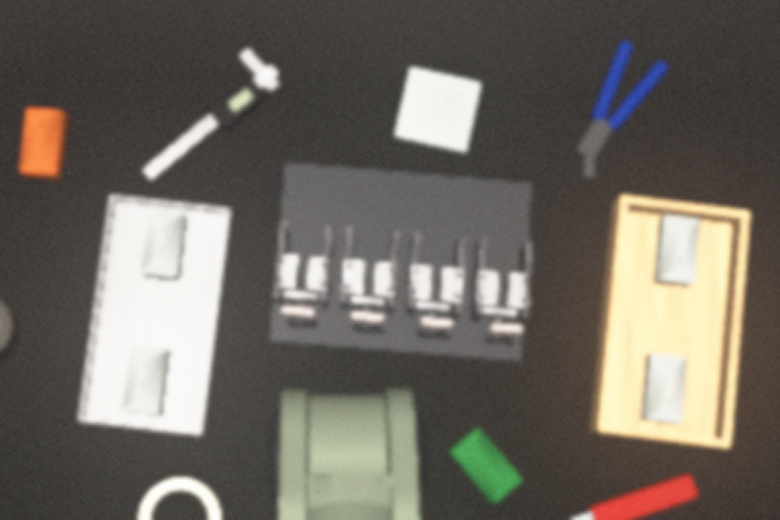

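View pics/s5.png

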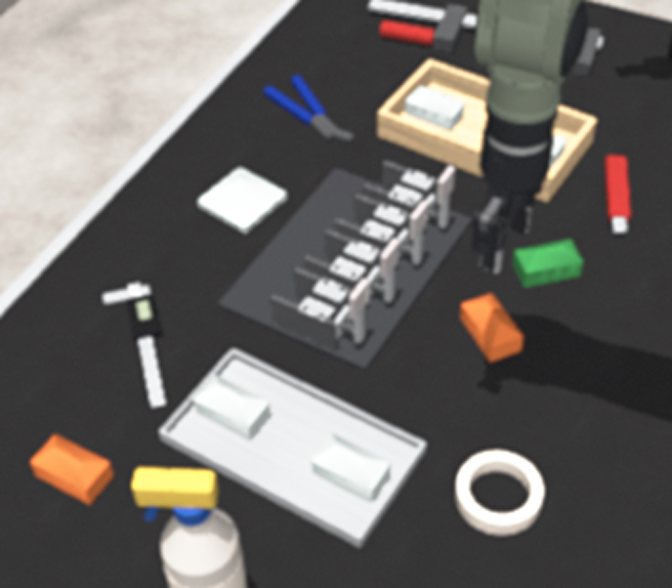

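Both views agree. The tray holds two heavy castings (163,245 and 147,380 in the top crop) and the box two light ones (678,248 and 664,387). All stand flat, the nests are empty, the other things are where they lay, and the gripper is clear.

```bash
python3 -c "
from bench import ctrl
print(ctrl.hand_in())"
```

```text
the job is handed in; nothing more can be done
None
```

I emptied all four nests and handed the job in at about 41 s: the heavy castings from nests 1 and 3 stand in the steel tray, and the light ones from nests 2 and 4 stand in the wooden box.

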